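# Comb scattered stirring rods into rows against the tray's stop

### The arm

A 6-joint arm with a two-finger parallel gripper is mounted at the origin on a cart in front of the work surface, level with it; the furniture and walls round the work are solid. World frame = base frame: x ahead of the robot, y to its left, z up, the work surface at z = 0. Lengths are in m, angles in rad, forces in N, time in s.
With the tool pointing down it reaches from about 0.35 to 0.775 m from the base axis. Payload 5.5 kg.
Tool frame: the origin (TCP) lies at the very end of the fingers, on their centre line; the grasp point (between the pads) lies hold_point_z behind it (hold_point_z is the distance from the TCP to the grasp point, in m); x points along the fingers, y is the direction in which the jaws open and shut, and the axes are right-handed (so a half turn about x gives the same grasp; the last joint's range is limited). The gripper opens to 85 mm and grips with 20 to 120 N. Pads are 22 mm wide; open, the fingers measure 114 mm over their backs; the gripper's body (76 mm by 85 mm) begins 54 mm behind the grasp point. The pads swing forward as they close: fully open they stand 13 mm farther back than shut.
Start: joints at [-1.298, 0.313, 0.046, 1.304, 0, 1.431], TCP at [0.231, -0.527, 0.231] pointing down, gripper open.
Joint ranges: [-2.76, 2.76], [-0.86, 1.69], [-1.03, 1.26], [-2.2, 2.34], [-1.47, 1.5], [-3.14, 3.14]. Speed limits (rad/s): [2.57, 2.57, 3.14, 3.14, 3.14, 3.14].

### API

Orientations are given as a unit quaternion [w, x, y, z].
In Python, from workcell import * gives the robot as it stands. The module is installed in compiled form; this text tells all that it offers.
- The arm moves only by the tool step_arm, never from a script. Its argument "targets" is a list of rows, each a list of 3 entries, a list of its own where there are three numbers: the turn, a rotation vector about the tool's x, y, z in degrees, then the shift along the tool's x, y, z in cm, then the finger opening in cm, from 0 to 8.54. A call has exactly 10 rows; each row shifts and turns the commanded pose from where the row before left it, along the tool's axes as they then stand; what a row does not reach is not made up. A row lasts 1/10 s, in which the tool goes at most 50 mm and 8.59 degrees, less where a joint would pass 70% of its speed; a pose out of reach is approached as far as the arm can. A call with a gripper value outside its range is refused whole. The fingers move at their own pace and stop on an object; "force" is the grip in N (left out, the last holds). Time passes only in rows, so rows that do not move let the fingers close, or fill a call up. It gives the time, the measured TCP pose, the force and the opening at its end, in the units of the state.
- get_state(): the state, without advancing time (a new reading comes with each control period).
- read_camera(name): name is "side" or "top" or "wrist"; returns the picture (420x560x3 uint8, red, green, blue); there is no depth.
- camera_model(name): a dict with "fx", "fy", "cx", "cy" (pixels), "xyz" and "rotation" of the camera in the world; the wrist camera has in their place "T_tool_cam" (4x4, takes a point from camera to tool coordinates, whose origin is the TCP and whose axes are the tool frame's). Camera axes: x right, y down, z forward; pixel columns grow to the right and rows downward; lengths in m; the calibration is good to about 2 mm. The wrist camera is an equidistant fisheye: a pixel r from the principal point sees the ray r / f radians off the axis. A picture is of the moment at which its call begins: read the wrist's pose just before it. camera_model takes no time and is no camera call.
- hand_in(): hands the job in, once; it reports no verdict.
Trained networks look in the newest picture that a camera, given by its name, has taken for a name from the list of things; names that differ only in an ending like _2 or _b are one class to them, and where a whole thing is asked for, a point or a joint stands for the part that bears it (a point fixed in the world has none). Each returns a list of dicts, best first, with "p" (0 to 1); they miss things now and then, are a little off and sometimes report something else, mostly with a low value. They report only what shows in the picture. A call takes as long as a camera call. They do not tell look-alikes from the thing itself.
- find_in(camera, label): "extent" ([left, top, width, height] in pixels, round what is visible of it).
- silhouettes(camera, label): "mask" (420x560 bool, what is visible of it) and "extent" ([left, top, width, height] in pixels, round what is visible of it).
The state is a dict: "clock": time; "joint_pos": joint angles; "qvel": joint speeds; "tau": joint torques, N m; "tcp_pos": TCP position; "orientation": TCP orientation; "wrist_force": force on the tool from outside, world axes, zero at the start; "ft_torque": the same for the moment, N m; "finger_gap": finger opening in m.
Only numpy, scipy, OpenCV 4.12 (cv2) and the standard library are available. Lean on these libraries where they do the work, as an engineer would, in place of code of your own. Each camera call takes 0.05 s, during which the arm holds its last target.

### The job

Take the comb rake by its orange grip and comb the four scattered ceramic rods in the blue tray into four parallel rows, each rod over its own white line, pushing them along until all four are pressed snugly, ends in line, against the tray's cross stop with the rake's web behind them. The rods are brittle: feel for the stop and press gently, and touch the rods with nothing but the rake. Then lift the rake off without disturbing the rows, set it down flat on the bench clear of the tray, let go, and leave the things around undisturbed.

Things in the scene. Friction and masses are not known exactly. Their poses are not given: they have to be found in the camera images.
- tray: blue metal tray fixed to the bench, 230 mm (x) by 220 mm (y). Origin: centre of underside. Floor top at z = 6 mm; side walls (y = +/-105 to 110 mm) and far wall (x = 110 to 115 mm) 22 mm high; the side at -x, towards the robot, is open, without wall. White row lines along x on the floor at y = +66, +22, -22, -66 mm, for rods 1, 2, 3, 4 in that order
- stop_zone (a point): point on the tray's floor at tray x = 53, y = 0 mm. An aluminium cross stop, 16 mm (x) by 200 mm (y), top 22 mm over the bench (two black thumb nuts to 30 mm), lies across the tray square to the rows, rigidly clamped. Its face towards the rods is 0 to 30 mm beyond this point (tray x = 53 to 83 mm); where exactly is not reported and must be felt or seen
- rod_1: white ceramic rod with one green band, 12 mm diameter, 110 mm long, round ends, 35 g, brittle; can roll. Origin on its axis at mid-length (12 mm over the bench in the tray); x along the rod, away from the robot. Starts askew (up to 0.3 rad) across its row line at tray y = +66 mm, clear of the other rods, mid-length at tray x = -32 to -10 mm
- rod_1_near (a point): near end of rod_1, on its axis (55 mm from mid-length)
- rod_1_far (a point): far end of rod_1 (the end with the green band), on its axis
- rod_2: white ceramic rod with one green band, 12 mm diameter, 110 mm long, round ends, 35 g, brittle; can roll. Origin on its axis at mid-length (12 mm over the bench in the tray); x along the rod, away from the robot. Starts askew (up to 0.3 rad) across its row line at tray y = +22 mm, clear of the other rods, mid-length at tray x = -32 to -10 mm
- rod_2_near (a point): near end of rod_2, on its axis (55 mm from mid-length)
- rod_2_far (a point): far end of rod_2 (the end with the green band), on its axis
- rod_3: white ceramic rod with one green band, 12 mm diameter, 110 mm long, round ends, 35 g, brittle; can roll. Origin on its axis at mid-length (12 mm over the bench in the tray); x along the rod, away from the robot. Starts askew (up to 0.3 rad) across its row line at tray y = -22 mm, clear of the other rods, mid-length at tray x = -32 to -10 mm
- rod_3_near (a point): near end of rod_3, on its axis (55 mm from mid-length)
- rod_3_far (a point): far end of rod_3 (the end with the green band), on its axis
- rod_4: white ceramic rod with one green band, 12 mm diameter, 110 mm long, round ends, 35 g, brittle; can roll. Origin on its axis at mid-length (12 mm over the bench in the tray); x along the rod, away from the robot. Starts askew (up to 0.3 rad) across its row line at tray y = -66 mm, clear of the other rods, mid-length at tray x = -32 to -10 mm
- rod_4_near (a point): near end of rod_4, on its axis (55 mm from mid-length)
- rod_4_far (a point): far end of rod_4 (the end with the green band), on its axis
- rake: loose comb rake, 0.3 kg, standing flat on the bench. Origin: underside, straight below the grip post. Web (cross bar): 180 mm in y, 14 mm in x, z = 0 to 16 mm; its pushing face is at x = +7 mm. Five steel tines of 10 mm round bar (z = 0 to 10 mm) point to +x, tips at x = 105 mm; full width 193 mm
- rake_grip (a point): middle of the rake's orange upright grip post, 45 mm over its underside: 24 x 24 mm, square with the rake, from the web's top at z = 16 mm (a 50 x 28 mm foot plate reaches 19 mm) to its black top at z = 68 mm
- rake_slots (a point): point at rake x = 62 mm, y = 0, z = 5 mm. Three hairpin tines at rake y = -44, 0, +44 mm, 29 mm wide, tapering to a point over the last 38 mm; one bar each side at +/-78.5 mm, flaring to +/-91.5 mm. Between them four slots 15 mm wide at y = +66, +22, -22, -66 mm with funnel mouths. A rod with its near end on the web has its mid-length at rake x = 62 mm
- beaker: small clear beaker, 45 mm across, 56 mm high, loose, a bystander; origin at its underside
- vial: sample vial, 23 mm across, 72 mm high, standing loose, a bystander; origin at its underside
- timer: white lab timer with coloured keys, 58 x 62 x 20 mm, loose, a bystander; origin at its underside
Not all that is in view belongs to the job. Leave any yellow look-alike of the rod_3 alone.

How it is judged:
By the outcome, as a careful person would: the job done as asked, in the order asked, and still so for the second after the job is handed in, with the robot touching nothing.
It also fails if it takes over 72 s, if anything falls off the work surface, if the arm or the gripper's body presses on something with over 40 N, if the wrist force passes 120 N, or if a joint passes its speed limit or range.

## Working session

There is one attempt and no reset: what is moved stays moved. The work goes in short steps, Python scripts to look and compute and a tool call to move; the robot and the scene stay as the last step left them, time stands still between calls to the robot, and variables do not carry over. Pictures are saved under pics/ and viewed, and the job is handed in when it is done.

Besides the shell and the picture viewer there is one more tool, called after "Request:" as a command line: name --argument value ..., lists and objects as JSON in quotes. step_arm: Moves the arm, as the interface text tells. Its arguments: {"type":"object","properties":{"targets":{"type":"array","items":{"type":"array"}},"force":{"type":"number"}},"required":["targets"]}

```bash
mkdir -p pics; ls
python3 - <<'E'
from workcell import *
import cv2
s=get_state();print(s)
for n in ["top","side","wrist"]:
    im=read_camera(n);cv2.imwrite(f"pics/{n}0.png",im[:,:,::-1]);m=camera_model(n);print(n,m)
E
```

```text
pics
{'clock': 0.0, 'joint_pos': array([-1.29758103e+00,  3.14005898e-01,  4.49499260e-02,  1.30361023e+00,
       -2.43197736e-05,  1.43119121e+00]), 'qvel': array([ 1.04876395e-03,  1.78743555e-03, -5.71151363e-04, -7.37688366e-05,
       -5.23519248e-04, -4.93920485e-04]), 'tau': array([ 2.31812141e-03, -4.80631542e+01,  2.98531544e+01,  1.94945204e-02,
       -1.54982706e-05, -3.31579724e-07]), 'tcp_pos': array([ 0.23052388, -0.52618781,  0.23039388]), 'orientation': array([-0.14426076, -0.69204397, -0.14557886,  0.69214939]), 'wrist_force': array([-0.19196719, -1.01933205,  0.06885159]), 'ft_torque': array([ 0.03161859, -0.00615824, -0.00209718]), 'finger_gap': 0.08561833916897274}
top {'fx': 480.62847761827163, 'fy': 480.62847761827163, 'cx': 286.9793614868901, 'cy': 207.97029693973437, 'xyz': array([0.51709007, 0.060107  , 1.31751383]), 'rotation': array([-0.00440296,  0.71589318, -0.69806366,  0.01359021])}
side {'fx': 525.7574322807652, 'fy': 525.7574322807652, 'cx': 278.4364289048605, 'cy': 216.11257554558162, 'xyz': array([ 0.47337274, -0.50737309,  0.97565065]), 'rotation': array([-0.26581922,  0.96068055, -0.07848487,  0.01652728])}
wrist {'fx': 325.19226210127806, 'fy': 325.19226210127806, 'cx': 275.57861335894825, 'cy': 200.18845555971424, 'T_tool_cam': array([[-1.18669418e-03, -2.83081676e-01,  9.59095072e-01,
        -1.43141366e-01],
       [ 9.99999260e-01, -5.91573747e-04,  1.06269925e-03,
        -6.76323671e-04],
       [ 2.66544780e-04,  9.59095623e-01,  2.83082169e-01,
        -7.14746510e-02],
       [ 0.00000000e+00,  0.00000000e+00,  0.00000000e+00,
         1.00000000e+00]])}
```

View pics/top0.png

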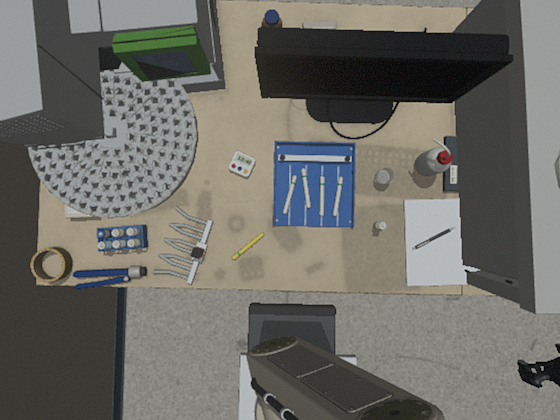

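View pics/side0.png

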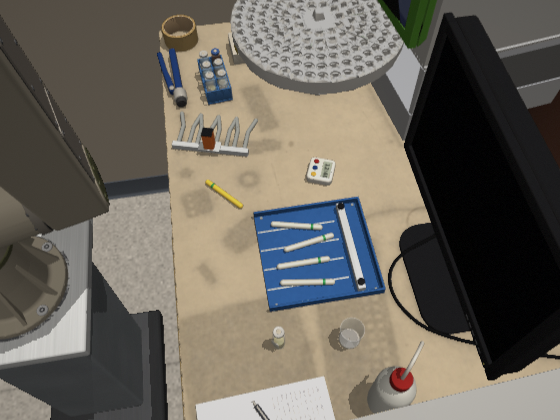

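View pics/wrist0.png

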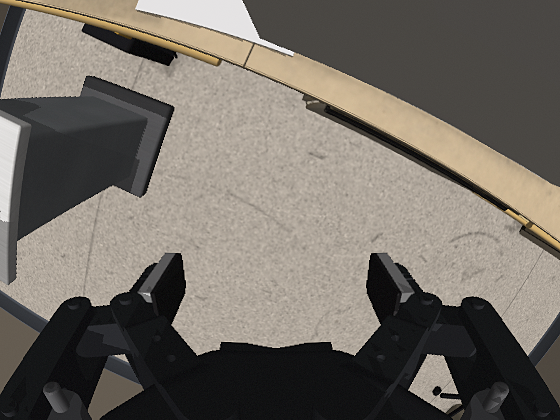

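```bash
cat > h.py <<'E'
from workcell import *
import workcell, numpy as np, cv2
from scipy.spatial.transform import Rotation as R
def Rq(q): q=np.array(q);return R.from_quat([q[1],q[2],q[3],q[0]]).as_matrix()
CM={n:camera_model(n) for n in("top","side","wrist")}
def cam(n,s=None):
    m=CM[n]
    if n!="wrist": return Rq(m["rotation"]),np.array(m["xyz"])
    T=m["T_tool_cam"];A=Rq(s["orientation"]);return A@T[:3,:3],s["tcp_pos"]+A@T[:3,3]
def ray(n,uv,s=None):
    m=CM[n];A,c=cam(n,s);x=(uv[0]-m["cx"])/m["fx"];y=(uv[1]-m["cy"])/m["fy"]
    if n=="wrist":
        r=np.hypot(x,y);d=np.array([x/r*np.sin(r),y/r*np.sin(r),np.cos(r)]) if r>1e-9 else np.array([0,0,1.])
    else: d=np.array([x,y,1.])
    return c,A@d
def onz(n,uv,z,s=None):
    c,d=ray(n,uv,s);return c+d*(z-c[2])/d[2]
def proj(n,P,s=None):
    m=CM[n];A,c=cam(n,s);p=A.T@(np.asarray(P,float)-c)
    if n=="wrist":
        r=np.hypot(p[0],p[1]);t=np.arctan2(r,p[2]);p=np.array([p[0]/r*t,p[1]/r*t,1])
    return np.array([m["fx"]*p[0]/p[2]+m["cx"],m["fy"]*p[1]/p[2]+m["cy"]])
E
python3 - <<'E'
from h import *
print([k for k in dir(workcell) if not k.startswith('_')])
print(Rq(get_state()["orientation"]).round(3))
for n in("top","side"):
    read_camera(n)
    for l in("tray","rake","rake_grip","rod_1","beaker","vial","timer"):
        print(n,l,[(np.round(d["extent"],1),round(d["p"],2)) for d in find_in(n,l)][:6])
for n,x,y,w,h in(("top",150,195,110,95),("top",265,135,100,100),("side",165,105,100,60),("side",245,190,145,125)):
    im=cv2.imread(f"pics/{n}0.png")[y:y+h,x:x+w];f=min(800/w,600/h)
    cv2.imwrite(f"pics/c_{n}_{x}.png",cv2.resize(im,None,fx=f,fy=f,interpolation=cv2.INTER_CUBIC));print(n,x,y,f)
E
```

```text
['MotionError', 'camera_model', 'find_in', 'get_state', 'hand_in', 'hold_point_z', 'read_camera', 'silhouettes']
[[-0.     0.401 -0.916]
 [ 0.001 -0.916 -0.401]
 [-1.    -0.001 -0.   ]]
top tray [(array([268. , 140.6,  85.5,  84.5]), 0.56)]
top rake [(array([150.5, 205.6,  62.5,  74. ]), 0.77), (array([229.9, 155.2,  21.7,  23.2]), 0.23)]
top rake_grip [(array([154. , 209.5,  59.6,  72.2]), 0.97)]
top rod_1 [(array([337.1, 174.8,   5.7,  42.2]), 0.69), (array([283.6, 175.7,  10.5,  37.1]), 0.65), (array([230.5, 232.6,  28.8,  27.7]), 0.62), (array([319.3, 174. ,   4.1,  42.4]), 0.58)]
top beaker []
top vial []
top timer [(array([232.7, 152.7,  21.8,  24.4]), 0.76)]
side tray [(array([255.7, 197.1, 128.3, 117.6]), 0.56)]
side rake [(array([275.8, 221.7,  45.7,   9.2]), 0.71), (array([171.5, 112.4,  88. ,  43.5]), 0.66)]
side rake_grip [(array([171.7, 112.3,  86.3,  44.4]), 0.68), (array([288.2, 232.1,  42.9,  19.4]), 0.31)]
side rod_1 [(array([270.9, 219.8,  52.2,  12.3]), 0.84), (array([204.4, 178.7,  36.5,  31.5]), 0.78), (array([280.5, 233.2,  50.5,  21.9]), 0.77), (array([276. , 253.5,  54.6,  15.2]), 0.52)]
side beaker [(array([340.7, 316.1,  24.8,  31.5]), 0.9), (array([280.4, 279.9,  56.5,   7.9]), 0.46), (array([175.3, 111.8,  80.1,  45.3]), 0.46)]
side vial [(array([275. , 326.3,   9.6,  23. ]), 0.63)]
side timer [(array([306.4, 158. ,  29.6,  26.5]), 0.6)]
top 150 195 6.315789473684211
top 265 135 6.0
side 165 105 8.0
side 245 190 4.8
```

View pics/c_top_150.png

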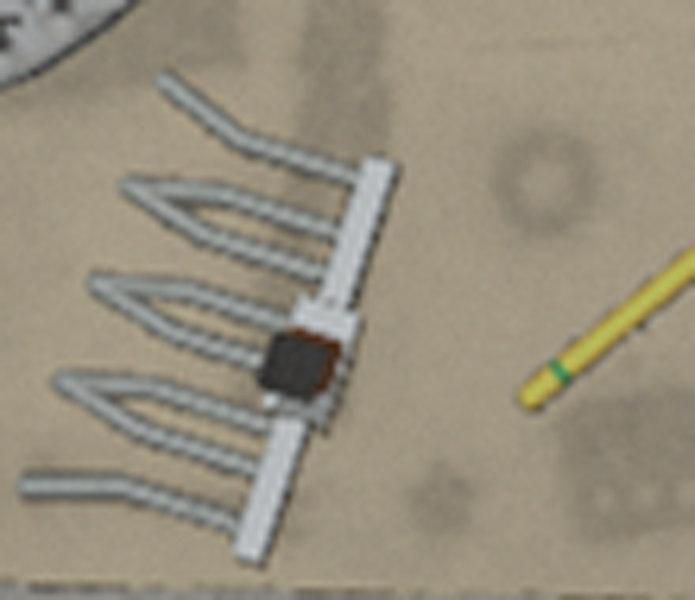

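View pics/c_top_265.png

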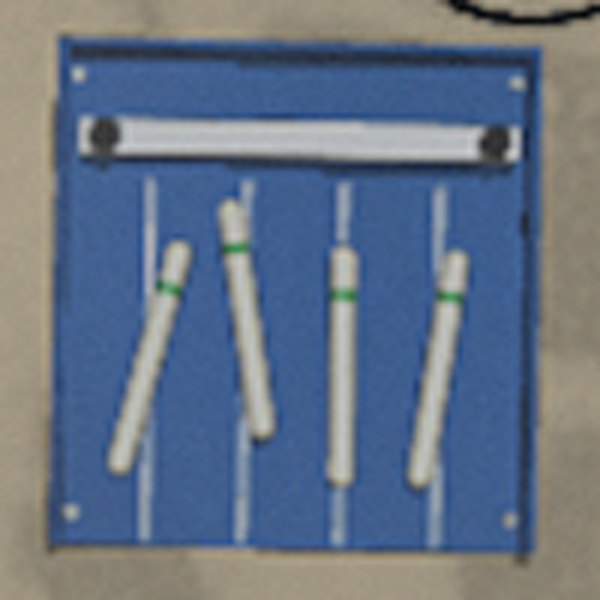

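View pics/c_side_165.png

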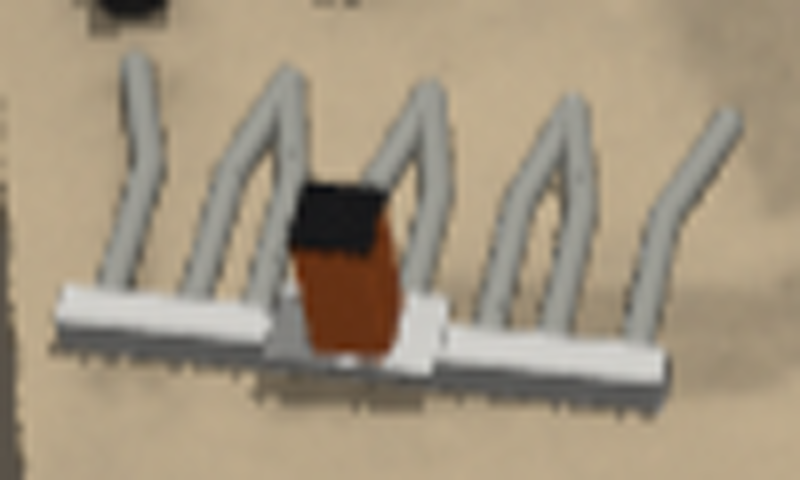

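View pics/c_side_245.png

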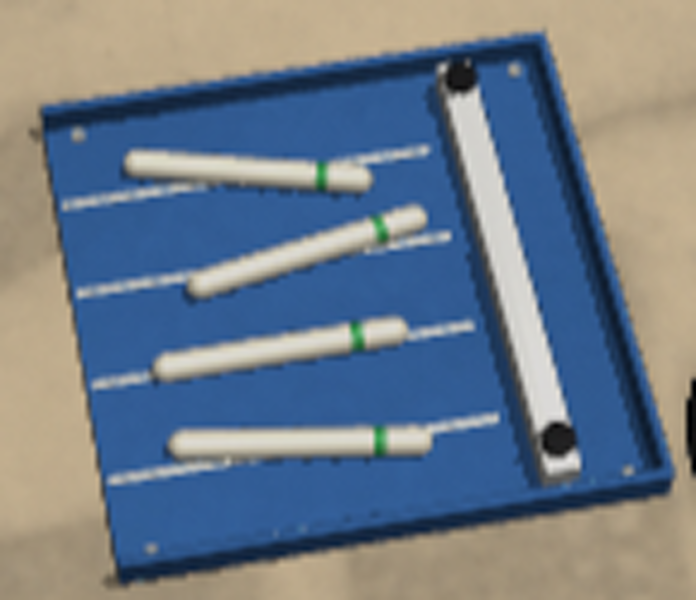

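```bash
cat > fit.py <<'E'
from h import *
from scipy.optimize import least_squares
def fit(obs,p0):
    # obs: (cam, uv, (X,Y,Z) mm with None = free), res in world mm via plane
    def f(p):
        r=[]
        c,s=np.cos(p[2]),np.sin(p[2])
        for n,uv,P in obs:
            w=onz(n,uv,P[2]/1e3)[:2]-p[:2]
            b=np.array([c*w[0]+s*w[1],-s*w[0]+c*w[1]])*1e3
            for k in(0,1):
                if P[k] is not None: r.append(b[k]-P[k])
        return r
    o=least_squares(f,p0,loss="soft_l1",f_scale=2);return o.x,np.round(f(o.x),1)
def cr(l,n,x0,y0,f): return [(n,((u+.5)/f-.5+x0,(v+.5)/f-.5+y0),P) for u,v,P in l]
E
python3 - <<'E'
from fit import *
T=cr([(378,160,(0,-90,16)),(252,558,(0,90,16)),(125,185,(100,-44,5)),(95,283,(100,0,5)),(58,382,(100,44,5)),(299,367,(0,0,68))],"top",150,195,6.3158)
S=cr([(62,300,(0,90,16)),(664,365,(0,-90,16)),(290,72,(101,44,5)),(431,88,(101,0,5)),(572,102,(101,-44,5)),(340,217,(0,0,68))],"side",165,105,8)
for o in(T,S,T+S): print(*fit(o,[.39,.3,1.26]))
T=cr([(64,38,(115,110,22)),(541,46,(115,-110,22)),(50,548,(-115,110,22)),(145,530,(None,66,6)),(150,190,(None,66,6)),(241,530,(None,22,6)),(248,190,(None,22,6)),(338,530,(None,-22,6)),(344,190,(None,-22,6)),(434,530,(None,-66,6)),(439,190,(None,-66,6)),(530,553,(-115,-110,22)),(146,542,(-115,66,6)),(241,543,(-115,22,6)),(338,545,(-115,-22,6)),(434,546,(-115,-66,6))],"top",265,135,6)
S=cr([(543,36,(115,110,22)),(673,488,(115,-110,22)),(40,110,(-115,110,22)),(118,572,(-115,-110,22)),(70,205,(None,66,6)),(425,151,(None,66,6)),(82,293,(None,22,6)),(448,237,(None,22,6)),(97,384,(None,-22,6)),(470,326,(None,-22,6)),(112,480,(None,-66,6)),(495,419,(None,-66,6))],"side",245,190,4.8)
for o in(T,S,T+S): 
    p,r=fit(o,[.58,-.01,0]);print(p,r)
np.save("tray.npy",p)
c,s=np.cos(p[2]),np.sin(p[2])
def tr(w): w=w[:2]-p[:2];return np.round(np.array([c*w[0]+s*w[1],-s*w[0]+c*w[1]])*1e3,1)
L=[(118,470),(178,243),(262,438),(229,203),(340,485),(343,248),(417,487),(457,253)]
for n,uv,_ in cr([(*q,0) for q in L],"top",265,135,6): print("rod ends top",tr(onz(n,uv,.012)))
for n,uv,_ in cr([(q,w,0) for q,w in[(127,162),(370,181),(190,288),(425,215),(157,369),(407,329),(170,444),(430,441)]],"side",245,190,4.8): print("side",tr(onz(n,uv,.012)))
for n,uv,_ in cr([(82,155,0),(518,163,0)],"top",265,135,6): print("stop top edge near",tr(onz(n,uv,.022)))
for n,uv,_ in cr([(438,68,0),(545,475,0)],"side",245,190,4.8): print("stop near top",tr(onz(n,uv,.022)))
print(onz("side",(325,171),.02),onz("top",(243,165),.02),hold_point_z)
E
```

```text
[0.42818641 0.27738969 1.28755993] [-0.5  1.7 -1.5 -0.7  1.4 -0.6  0.6 -0.6  2.6  0.6 -3.1 -0.1]
[0.42887089 0.27503876 1.27868878] [-0.4 -1.4 -2.3  0.7  2.2  0.3  1.2  0.3  0.9  0.7 -1.9 -0.9]
[0.42860579 0.2761693  1.28440594] [ 0.9  2.4 -0.7  0.   2.6  0.5  1.7  0.5  3.5  1.7 -2.   0.6 -0.9 -1.9
 -3.8  0.2  1.4 -0.9  0.2 -0.9 -0.3 -0.4 -2.9 -1.4]
[ 0.61886396 -0.02745823  0.00726743] [-2.2 -3.4 -1.5  1.1 -2.1 -1.4 -0.1  0.3  0.2 -0.4  0.1 -0.2  0.3  0.4
 -0.5  2.8  1.2 -0.7  1.5  0.1  1.4 -0.1  1.7  0.2]
[ 0.61762575 -0.0318804   0.0022013 ] [-1.1 -2.2 -1.1 -3.2  0.7 -2.8  1.8 -1.5  0.3  1.1  0.5  0.9  0.8  1.2
  0.7  1.2]
[ 0.61846507 -0.02937922  0.00228134] [-2.3 -0.9 -0.6  3.6 -2.2 -0.   1.3  2.5  1.6  1.8  1.4  2.   1.7  2.5
  0.4  4.1  1.3  0.7  1.8  1.5  1.9  1.3  2.4  1.6 -1.9 -4.7 -2.  -5.7
 -0.2 -5.3  0.9 -4.  -2.2 -1.4 -2.  -1.6 -1.7 -1.3 -1.8 -1.3]
rod ends top [-81.4  80.2]
rod ends top [22.2 55.3]
rod ends top [-65.4  15.3]
rod ends top [41.  32.6]
rod ends top [-85.9 -20.5]
rod ends top [ 21.8 -19.6]
rod ends top [-86.  -55.5]
rod ends top [ 20.7 -71.5]
side [-80.7  77.7]
side [23.  50.3]
side [-63.7  11.6]
side [43.2 29.7]
side [-83.8 -23.9]
side [ 23.8 -23.1]
side [-84.  -58.5]
side [ 22.3 -75.1]
stop top edge near [60.  99.7]
stop top edge near [ 61.1 -97. ]
stop near top [63.  96.6]
stop near top [  63.3 -101.6]
[0.67634256 0.15706681 0.02      ] [0.66348117 0.1654442  0.02      ] 0.0187
```

```bash
cat > plan.py <<'E'
from h import *
def plan(x,y,z,yaw,n=10,grip=8.5,pos=None,A=None,dec=2,verbose=True):
    """rows from measured pose to a tool-down target; yaw = world heading of tool y, deg"""
    s=get_state();p=s["tcp_pos"].copy() if pos is None else np.array(pos,float);A=Rq(s["orientation"]) if A is None else A
    c,sn=np.cos(np.radians(yaw)),np.sin(np.radians(yaw))
    yv=np.array([c,sn,0]);xv=np.array([0,0,-1.]);B=np.stack([xv,yv,np.cross(xv,yv)],1)
    rv=R.from_matrix(A.T@B).as_rotvec(degrees=True)
    rows=[];P=p.copy();C=A.copy();step=np.round(rv/n,1)
    for i in range(n):
        tgt=p+(np.array([x,y,z])-p)*(i+1)/n
        d=np.round(C.T@(tgt-P)*100,dec);P=P+C@d/100;C=C@R.from_rotvec(step,degrees=True).as_matrix()
        rows.append([list(step),[float(v) for v in d],grip])
    import json
    print("rotvec",rv.round(2),"dist",np.linalg.norm(np.array([x,y,z])-p).round(4))
    if verbose:
        print(json.dumps(rows))
    return P,C
E
python3 - <<'E'
from plan import *
P,C=plan(.42,-.12,.25,10)
plan(.4286,.276,.2,73.6,pos=P,A=C)
E
```

```text
rotvec [-7.635e+01  0.000e+00 -1.000e-02] dist 0.449
[[[-7.6, 0.0, -0.0], [-0.19, -2.97, -3.37], 8.5], [[-7.6, 0.0, -0.0], [-0.18, -2.49, -3.72], 8.5], [[-7.6, 0.0, -0.0], [-0.19, -1.98, -4.03], 8.5], [[-7.6, 0.0, -0.0], [-0.19, -1.43, -4.25], 8.5], [[-7.6, 0.0, -0.0], [-0.19, -0.86, -4.41], 8.5], [[-7.6, 0.0, -0.0], [-0.18, -0.26, -4.48], 8.5], [[-7.6, 0.0, -0.0], [-0.19, 0.33, -4.47], 8.5], [[-7.6, 0.0, -0.0], [-0.19, 0.92, -4.39], 8.5], [[-7.6, 0.0, -0.0], [-0.18, 1.49, -4.23], 8.5], [[-7.6, 0.0, -0.0], [-0.19, 2.04, -4.0], 8.5]]
rotvec [-6.395e+01  1.000e-02  0.000e+00] dist 0.3992
[[[-6.4, 0.0, 0.0], [0.5, 0.75, -3.89], 8.5], [[-6.4, 0.0, 0.0], [0.5, 1.18, -3.78], 8.5], [[-6.4, 0.0, 0.0], [0.5, 1.59, -3.63], 8.5], [[-6.4, 0.0, 0.0], [0.5, 1.98, -3.43], 8.5], [[-6.4, 0.0, 0.0], [0.5, 2.36, -3.18], 8.5], [[-6.4, 0.0, 0.0], [0.5, 2.69, -2.9], 8.5], [[-6.4, 0.0, 0.0], [0.5, 3.01, -2.59], 8.5], [[-6.4, 0.0, 0.0], [0.5, 3.27, -2.23], 8.5], [[-6.4, 0.0, 0.0], [0.5, 3.5, -1.85], 8.5], [[-6.4, 0.0, 0.0], [0.5, 3.69, -1.46], 8.5]]
```

Request:
step_arm --targets '[[[-7.6,0,0],[-0.2,-3.0,-3.4],8.5],[[-7.6,0,0],[-0.2,-2.5,-3.7],8.5],[[-7.6,0,0],[-0.2,-2.0,-4.0],8.5],[[-7.6,0,0],[-0.2,-1.4,-4.2],8.5],[[-7.6,0,0],[-0.2,-0.9,-4.4],8.5],[[-7.6,0,0],[-0.2,-0.3,-4.5],8.5],[[-7.6,0,0],[-0.2,0.3,-4.5],8.5],[[-7.6,0,0],[-0.2,0.9,-4.4],8.5],[[-7.6,0,0],[-0.2,1.5,-4.2],8.5],[[-7.6,0,0],[-0.2,2.0,-4.0],8.5]]'

```text
clock: 1.95
tcp_pos: [0.4187, -0.1178, 0.2517]
orientation: [0.542, 0.455, 0.541, -0.455]
wrist_force: [-0.2, -1.2, -0.9]
finger_gap: 0.0853
```

Request:
step_arm --targets '[[[-6.4,0,0],[0.5,0.8,-3.9],8.5],[[-6.4,0,0],[0.5,1.2,-3.8],8.5],[[-6.4,0,0],[0.5,1.6,-3.6],8.5],[[-6.4,0,0],[0.5,2.0,-3.4],8.5],[[-6.4,0,0],[0.5,2.4,-3.2],8.5],[[-6.4,0,0],[0.5,2.7,-2.9],8.5],[[-6.4,0,0],[0.5,3.0,-2.6],8.5],[[-6.4,0,0],[0.5,3.3,-2.2],8.5],[[-6.4,0,0],[0.5,3.5,-1.9],8.5],[[-6.4,0,0],[0.5,3.7,-1.5],8.5]]'

```text
clock: 2.95
tcp_pos: [0.4275, 0.2794, 0.2013]
orientation: [0.7, 0.099, 0.7, -0.099]
wrist_force: [0.7, 0.2, -1.0]
finger_gap: 0.0851
```

Run:
```python
from h import *
import pickle
s=get_state();im=read_camera("wrist");pickle.dump(s,open("w1.pkl","wb"))
cv2.imwrite("pics/w1.png",cv2.resize(im[:,:,::-1],(800,600),interpolation=cv2.INTER_CUBIC))
cv2.imwrite("pics/w1raw.png",im[:,:,::-1])
print(s["clock"],s["tcp_pos"],Rq(s["orientation"]).round(3),s["joint_pos"].round(2),s["wrist_force"].round(2))
print([(np.round(d["extent"],1),round(d["p"],2)) for d in find_in("wrist","rake_grip")])
```

```text
2.95 [0.42751434 0.27936398 0.20125302] [[ 0.001  0.277  0.961]
 [ 0.     0.961 -0.277]
 [-1.     0.     0.001]] [ 0.42  0.2  -0.18  1.19 -0.    0.7 ] [ 0.69  0.23 -0.99]
[(array([257.5,  88.8, 117.4, 172.1]), 0.87)]
```

View pics/w1.png

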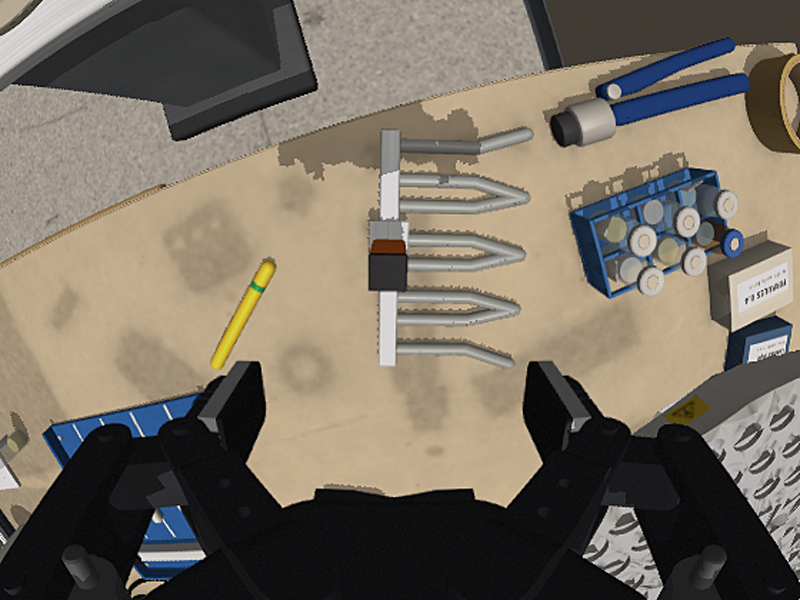

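Run:
```python
import pickle
import fit as F
from fit import *
s=pickle.load(open("w1.pkl","rb"))
o0=F.onz
F.onz=lambda n,uv,z:o0(n,uv,z,s)
k=.7
L=[(390,131,(0,90,16)),(388,364,(0,-90,16)),(527,197,(101,44,5)),(522,254,(101,0,5)),(518,310,(101,-44,5)),(388,272,(0,0,68))]
O=[("wrist",((u+.5)*k-.5,(v+.5)*k-.5),P) for u,v,P in L]
p,r=fit(O,[.428,.276,1.28]);print(p,np.degrees(p[2]),r)
```

```text
[0.42725228 0.27636314 1.27340619] 72.96080003204355 [-1.3 -1.6 -0.3  2.3  0.9  0.1  0.2  0.2  1.2 -1.3 -0.7  0.6]
```

Run:
```python
from plan import *
plan(.4277,.2763,.029,73.2)
```

```text
rotvec [ 0.87 -0.03 -0.05] dist 0.1715
[[[0.1, -0.0, -0.0], [1.71, -0.05, 0.02], 8.5], [[0.1, -0.0, -0.0], [1.72, -0.05, 0.02], 8.5], [[0.1, -0.0, -0.0], [1.71, -0.05, 0.02], 8.5], [[0.1, -0.0, -0.0], [1.72, -0.05, 0.02], 8.5], [[0.1, -0.0, -0.0], [1.71, -0.05, 0.02], 8.5], [[0.1, -0.0, -0.0], [1.72, -0.05, 0.02], 8.5], [[0.1, -0.0, -0.0], [1.71, -0.05, 0.02], 8.5], [[0.1, -0.0, -0.0], [1.72, -0.05, 0.02], 8.5], [[0.1, -0.0, -0.0], [1.71, -0.05, 0.02], 8.5], [[0.1, -0.0, -0.0], [1.72, -0.05, 0.02], 8.5]]
```

Request:
step_arm --targets '[[[0.3,0,0],[1.0,-0.1,0.05],8.5],[[0.3,0,0],[1.9,-0.1,0.05],8.5],[[0.3,0,0],[1.9,-0.1,0],8.5],[[0,0,0],[2.2,0,0],8.5],[[0,0,0],[2.2,0,0],8.5],[[0,0,0],[2.2,0,0],8.5],[[0,0,0],[2.0,0,0],8.5],[[0,0,0],[1.8,0,0],8.5],[[0,0,0],[1.2,0,0],8.5],[[0,0,0],[0.7,0,0],8.5]]'

```text
clock: 4.05
tcp_pos: [0.4273, 0.273, 0.0291]
orientation: [0.699, 0.106, 0.699, -0.107]
wrist_force: [-0.4, 0.2, 0.4]
finger_gap: 0.085
```

Run:
```python
from h import *
s=get_state();im=read_camera("wrist");side=read_camera("side")
cv2.imwrite("pics/w2.png",im[:,:,::-1])
cv2.imwrite("pics/s2.png",cv2.resize(side[80:200,130:300,::-1],None,fx=4,fy=4,interpolation=cv2.INTER_CUBIC))
print(s["clock"],s["tcp_pos"],s["wrist_force"].round(2))
```

```text
4.05 [0.42725557 0.27304723 0.02914953] [-0.42  0.22  0.38]
```

View pics/w2.png

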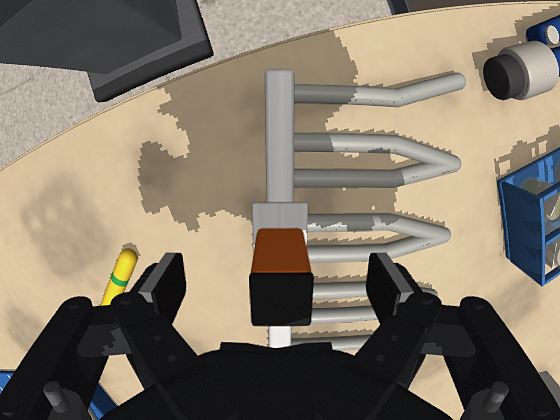

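View pics/s2.png

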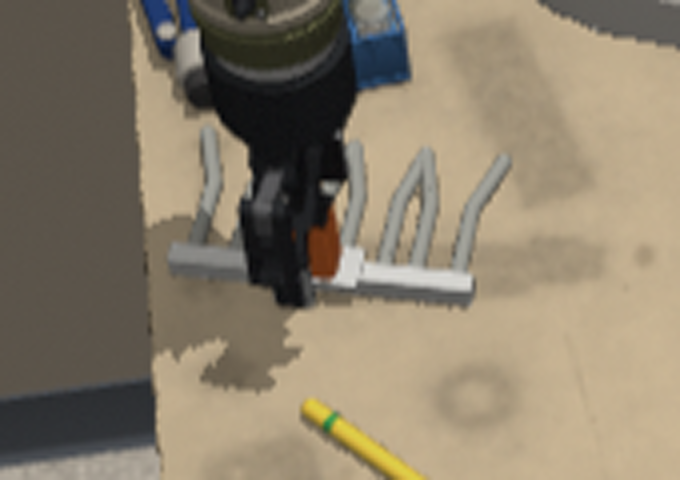

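Run:
```python
from h import *
s=get_state();A=Rq(s["orientation"])
for uv in[(249,274),(313,274),(309,324),(252,325),(281,300)]:
    w=onz("wrist",uv,.068,s);print(uv,w.round(4),((A.T@(w-s["tcp_pos"]))*1e3).round(1))
print(np.degrees(np.arctan2(A[1,1],A[0,1])))
```

```text
(249, 274) [0.4114 0.2683 0.068 ] [-38.4  -9.8 -13.6]
(313, 274) [0.4185 0.2908 0.068 ] [-38.4  13.8 -13.6]
(309, 324) [0.4409 0.2835 0.068 ] [-38.5  13.4  10. ]
(252, 325) [0.4345 0.2614 0.068 ] [-38.4  -9.5  10.4]
(281, 300) [0.426  0.2762 0.068 ] [-38.4   2.1  -2.1]
72.67717385174225
```

Request:
step_arm --targets '[[[0,0,0],[0,0.2,-0.2],8.5],[[0,0,0],[0,0,0],6],[[0,0,0],[0,0,0],4],[[0,0,0],[0,0,0],2],[[0,0,0],[0,0,0],1.5],[[0,0,0],[0,0,0],1.5],[[0,0,0],[0,0,0],1.5],[[0,0,0],[0,0,0],1.5],[[0,0,0],[0,0,0],1.5],[[0,0,0],[0,0,0],1.5]]' --force 70

```text
clock: 5.15
tcp_pos: [0.4267, 0.277, 0.0307]
orientation: [0.699, 0.106, 0.699, -0.106]
wrist_force: [-1.2, -0.0, 4.6]
finger_gap: 0.0231
```

Run:
```python
from plan import *
s=get_state()
P,C=plan(.403,-.0295,.12,0.3,n=20,grip=1.5,pos=[.4267,.277,.12],dec=1)
```

```text
rotvec [ 7.245e+01  2.000e-02 -3.000e-02] dist 0.3074
[[[3.6, 0.0, -0.0], [-0.0, -1.5, 0.3], 1.5], [[3.6, 0.0, -0.0], [-0.0, -1.5, 0.5], 1.5], [[3.6, 0.0, -0.0], [-0.0, -1.4, 0.5], 1.5], [[3.6, 0.0, -0.0], [-0.0, -1.4, 0.6], 1.5], [[3.6, 0.0, -0.0], [-0.0, -1.4, 0.7], 1.5], [[3.6, 0.0, -0.0], [-0.0, -1.3, 0.8], 1.5], [[3.6, 0.0, -0.0], [-0.0, -1.3, 0.9], 1.5], [[3.6, 0.0, -0.0], [-0.0, -1.2, 0.9], 1.5], [[3.6, 0.0, -0.0], [-0.0, -1.1, 1.0], 1.5], [[3.6, 0.0, -0.0], [-0.0, -1.1, 1.1], 1.5], [[3.6, 0.0, -0.0], [-0.0, -1.0, 1.2], 1.5], [[3.6, 0.0, -0.0], [-0.0, -1.0, 1.2], 1.5], [[3.6, 0.0, -0.0], [-0.0, -0.8, 1.3], 1.5], [[3.6, 0.0, -0.0], [-0.0, -0.8, 1.3], 1.5], [[3.6, 0.0, -0.0], [-0.0, -0.7, 1.4], 1.5], [[3.6, 0.0, -0.0], [-0.0, -0.6, 1.4], 1.5], [[3.6, 0.0, -0.0], [-0.0, -0.5, 1.4], 1.5], [[3.6, 0.0, -0.0], [-0.0, -0.4, 1.5], 1.5], [[3.6, 0.0, -0.0], [-0.0, -0.4, 1.5], 1.5], [[3.6, 0.0, -0.0], [-0.0, -0.2, 1.5], 1.5]]
```

Request:
step_arm --targets '[[[0,0,0],[-0.3,0,0],1.5],[[0,0,0],[-0.6,0,0],1.5],[[0,0,0],[-1.0,0,0],1.5],[[0,0,0],[-1.3,0,0],1.5],[[0,0,0],[-1.3,0,0],1.5],[[0,0,0],[-1.3,0,0],1.5],[[0,0,0],[-1.3,0,0],1.5],[[0,0,0],[-1.0,0,0],1.5],[[0,0,0],[-0.6,0,0],1.5],[[0,0,0],[-0.3,0,0],1.5]]'

```text
clock: 6.15
tcp_pos: [0.4267, 0.2771, 0.1209]
orientation: [0.699, 0.106, 0.699, -0.106]
wrist_force: [-1.3, -0.4, -3.6]
finger_gap: 0.0234
```

Request:
step_arm --targets '[[[2.0,0,0],[0,-1.5,0.3],1.5],[[3.6,0,0],[0,-1.5,0.5],1.5],[[3.6,0,0],[0,-1.4,0.5],1.5],[[3.6,0,0],[0,-1.4,0.6],1.5],[[3.6,0,0],[0,-1.4,0.7],1.5],[[3.6,0,0],[0,-1.3,0.8],1.5],[[3.6,0,0],[0,-1.3,0.9],1.5],[[3.6,0,0],[0,-1.2,0.9],1.5],[[3.6,0,0],[0,-1.1,1.0],1.5],[[3.6,0,0],[0,-1.1,1.1],1.5]]'

```text
clock: 7.15
tcp_pos: [0.4173, 0.1225, 0.1196]
orientation: [0.635, 0.309, 0.636, -0.31]
wrist_force: [1.2, 0.1, -3.7]
finger_gap: 0.0233
```

Request:
step_arm --targets '[[[3.6,0,0],[0,-1.0,1.2],1.5],[[3.6,0,0],[0,-1.0,1.2],1.5],[[3.6,0,0],[0,-0.9,1.3],1.5],[[3.6,0,0],[0,-0.8,1.3],1.5],[[3.6,0,0],[0,-0.7,1.4],1.5],[[3.6,0,0],[0,-0.7,1.4],1.5],[[3.6,0,0],[0,-0.6,1.4],1.5],[[3.6,0,0],[0,-0.5,1.4],1.5],[[3.6,0,0],[0,-0.4,1.4],1.5],[[2.4,0,0],[0,-0.3,1.0],1.5]]'

```text
clock: 8.15
tcp_pos: [0.404, -0.0253, 0.1198]
orientation: [0.514, 0.485, 0.515, -0.486]
wrist_force: [-0.3, 0.9, -3.8]
finger_gap: 0.0229
```

Run:
```python
from h import *
s=get_state();A=Rq(s["orientation"])
print(s["clock"],s["tcp_pos"],np.degrees(np.arctan2(A[1,1],A[0,1])),s["wrist_force"].round(2))
for n in("wrist","top","side"):
    im=read_camera(n);cv2.imwrite(f"pics/{n}3.png",im[:,:,::-1])
im=cv2.imread("pics/top3.png");cv2.imwrite("pics/c_top3.png",cv2.resize(im[130:270,240:380],(600,600),interpolation=cv2.INTER_CUBIC))
im=cv2.imread("pics/side3.png");cv2.imwrite("pics/c_side3.png",cv2.resize(im[180:330,150:390],(800,500),interpolation=cv2.INTER_CUBIC))
```

```text
8.15 [ 0.40404735 -0.02526694  0.11975335] 3.3157606070039 [-0.28  0.94 -3.82]
```

View pics/wrist3.png

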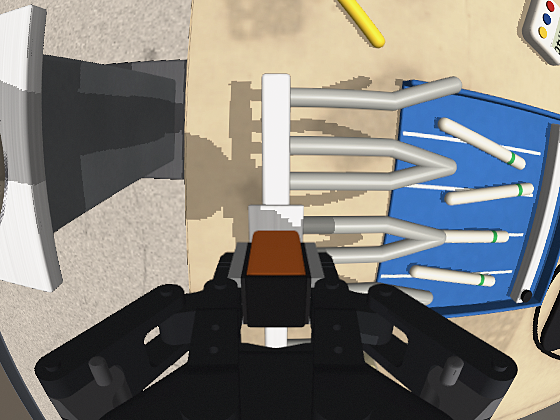

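View pics/c_top3.png

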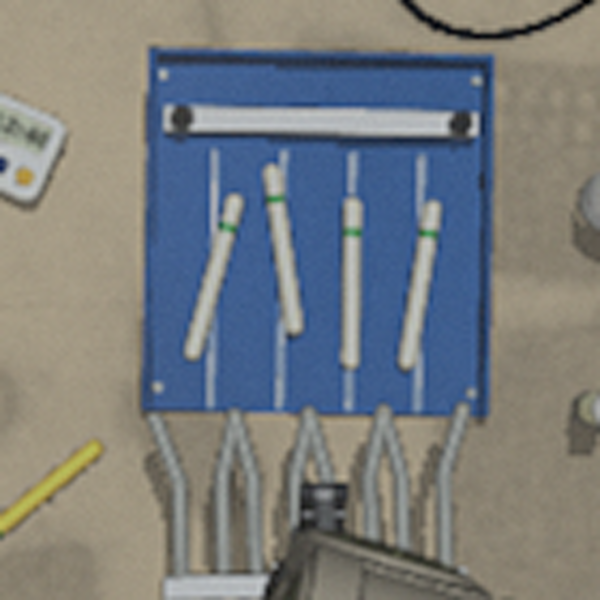

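View pics/c_side3.png

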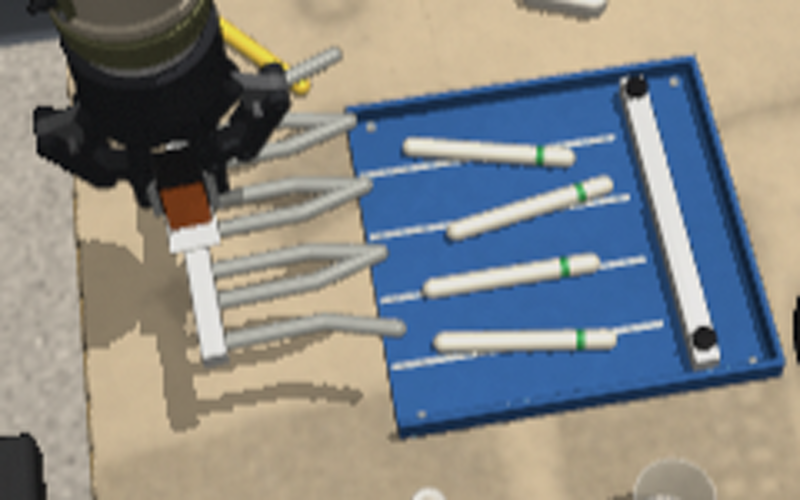

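Run:
```python
from h import *
im=cv2.imread("pics/wrist3.png")
cv2.imwrite("pics/c_w3.png",cv2.resize(im[60:310,360:560],(640,800),interpolation=cv2.INTER_CUBIC)[:600*2])
cv2.imwrite("pics/c_w3a.png",cv2.resize(im[65:215,365:560],(780,600),interpolation=cv2.INTER_CUBIC))
cv2.imwrite("pics/c_w3b.png",cv2.resize(im[180:330,365:560],(780,600),interpolation=cv2.INTER_CUBIC))
```

```text
(no output)
```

View pics/c_w3a.png

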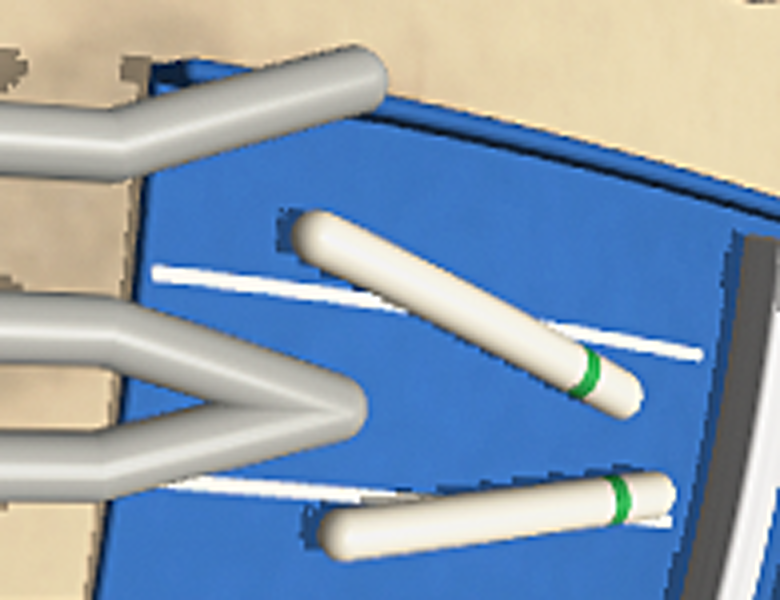

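View pics/c_w3b.png

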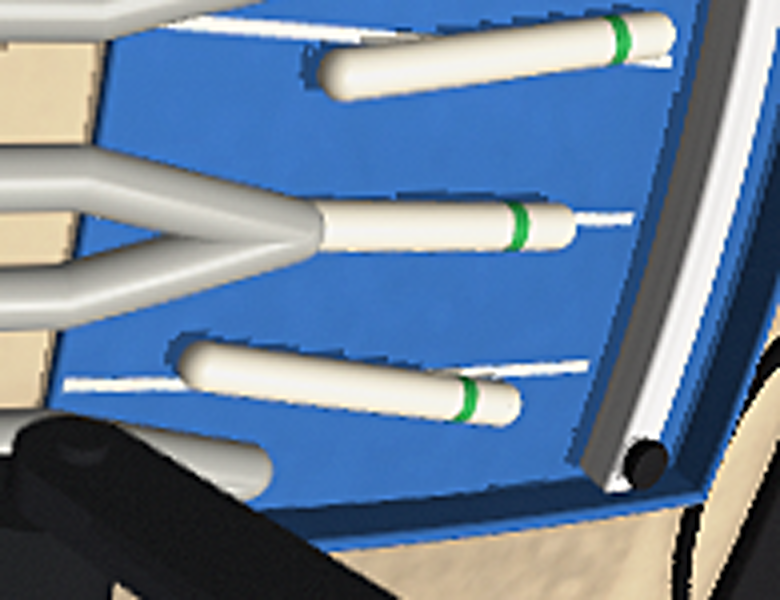

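```bash
cat > m3.py <<'E'
import fit as F
from fit import *
s=get_state();print(s["tcp_pos"])
o0=F.onz
F.onz=lambda n,uv,z:o0(n,uv,z,s)
a=lambda l:[("wrist",((u+.5)/4-.5+365,(v+.5)/4-.5+65),P) for u,v,P in l]
b=lambda l:[("wrist",((u+.5)/4-.5+365,(v+.5)/4-.5+180),P) for u,v,P in l]
O=a([(158,272,(None,66,6)),(400,308,(None,66,6)),(698,354,(None,66,6)),(205,484,(None,22,6)),(350,495,(None,22,6)),(136,270,(-115,None,6)),(122,395,(-115,None,6)),(100,545,(-115,None,6))])+b([(660,62,(None,22,6)),(590,219,(None,-22,6)),(630,218,(None,-22,6)),(70,385,(None,-66,6)),(140,384,(None,-66,6)),(500,374,(None,-66,6)),(584,367,(None,-66,6))])
p,r=fit(O,[.618,-.03,0]);print("tray",p,np.degrees(p[2]),r)
c,sn=np.cos(p[2]),np.sin(p[2])
def tr(w): w=w[:2]-p[:2];return np.round(np.array([c*w[0]+sn*w[1],-sn*w[0]+c*w[1]])*1e3,1)
for n,uv,_ in a([(738,240,0),(668,590,0)])+b([(712,10,0),(640,220,0),(590,455,0)]): print("stop face",tr(o0(n,uv,.006,s)))
for n,uv,_ in a([(295,235,0),(638,395,0),(322,535,0),(674,492,0)])+b([(574,227,0),(176,357,0),(520,404,0)]): print("rod ends",tr(o0(n,uv,.012,s)))
zb=(s["tcp_pos"][2]-.0307)*1e3;print("zb",zb)
O=a([(366,408,(105,44,5+zb))])+b([(322,224,(105,0,5+zb))])
O+=[("wrist",uv,P) for uv,P in [((277,74),(0,90,16+zb)),]]
p,r=fit(O,[.403,-.025,0.05]);print("rake",p,np.degrees(p[2]),r)
E
python3 m3.py
```

```text
[ 0.40449936 -0.02457921  0.11999493]
tray [ 0.61732811 -0.02925417  0.00781729] 0.4478978843864877 [ 0.6 -0.3  0.9  0.2  0.1  0.1  0.1 -0.2 -0.   0.1  0.5 -0.3 -0.2 -1.
 -0.6]
stop face [63.8 98.4]
stop face [60.4  3.7]
stop face [67.8 37.3]
stop face [ 58.4 -22.1]
stop face [ 70.1 -96.8]
rod ends [-81.3  78.2]
rod ends [26.7 54.5]
rod ends [-63.5  13.9]
rod ends [47.4 31.4]
rod ends [ 26.7 -21.8]
rod ends [-86.2 -55.7]
rod ends [ 26.7 -73.4]
zb 89.29493158848933
rake [ 0.40478254 -0.02596253  0.06512572] 3.731428896052111 [ 0.4 -0.1 -0.5  0.4  0.2 -0.3]
```

Request:
step_arm --targets '[[[1.1,0,0],[0,0,0.2],1.5],[[1.1,0,0],[0,-0.1,0.2],1.5],[[1.1,0,0],[0.5,-0.1,0.1],1.5],[[0,0,0],[1.0,0,0.05],1.5],[[0,0,0],[1.2,0,0],1.5],[[0,0,0],[1.2,0,0],1.5],[[0,0,0],[1.2,0,0],1.5],[[0,0,0],[0.9,0,0],1.5],[[0,0,0],[0.6,0,0],1.5],[[0,0,0],[0.3,0,0],1.5]]'

```text
clock: 9.3
tcp_pos: [0.4029, -0.0296, 0.0505]
orientation: [0.501, 0.499, 0.501, -0.499]
wrist_force: [-0.8, -0.7, -3.7]
finger_gap: 0.0233
```

Run:
```python
from h import *
s=get_state();A=Rq(s["orientation"])
print(s["clock"],s["tcp_pos"],A.round(4)[:,0],np.degrees(np.arctan2(A[1,1],A[0,1])),s["wrist_force"].round(2))
for n in("wrist","top","side"):
    im=read_camera(n);cv2.imwrite(f"pics/{n}4.png",im[:,:,::-1])
im=cv2.imread("pics/top4.png");cv2.imwrite("pics/c_top4.png",cv2.resize(im[130:270,240:380],(600,600),interpolation=cv2.INTER_CUBIC))
im=cv2.imread("pics/side4.png");cv2.imwrite("pics/c_side4.png",cv2.resize(im[180:330,150:390],(800,500),interpolation=cv2.INTER_CUBIC))
im=cv2.imread("pics/wrist4.png");cv2.imwrite("pics/c_w4.png",cv2.resize(im[40:310,200:560],(800,600),interpolation=cv2.INTER_CUBIC))
```

```text
9.3 [ 0.40294085 -0.02955706  0.05052998] [-1.e-03  2.e-04 -1.e+00] 0.2617821463020391 [-0.84 -0.66 -3.69]
```

View pics/c_w4.png

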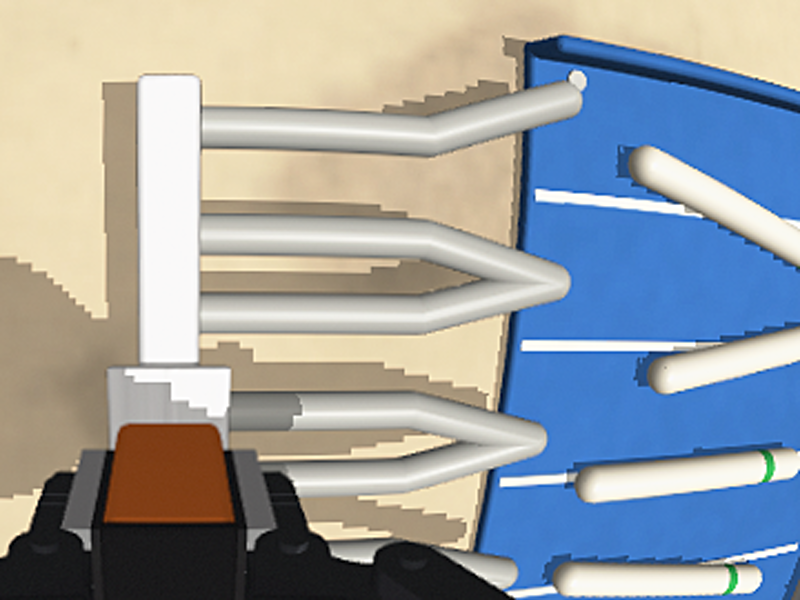

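View pics/c_top4.png

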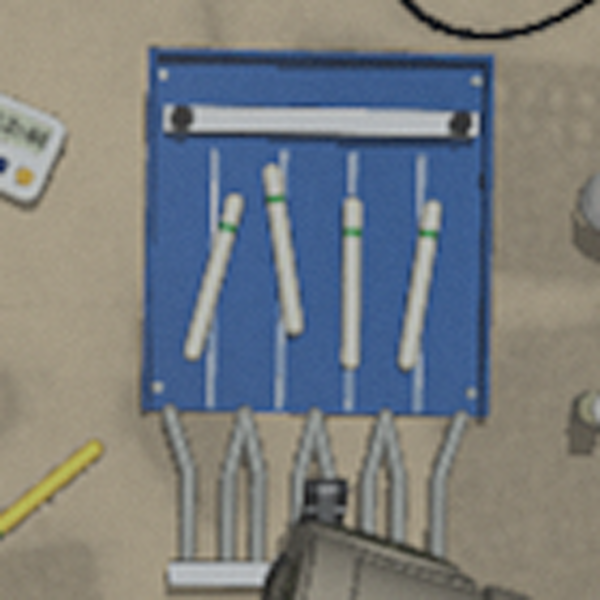

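View pics/c_side4.png

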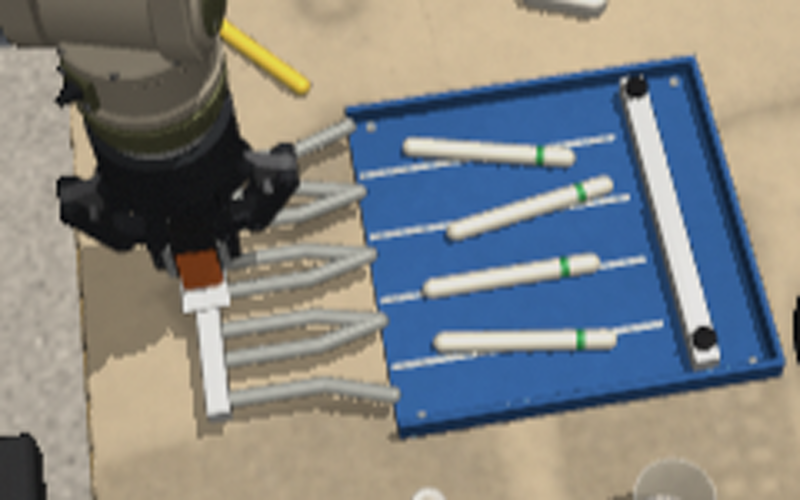

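```bash
cat > m4.py <<'E'
import fit as F
from fit import *
s=get_state()
o0=F.onz
F.onz=lambda n,uv,z:o0(n,uv,z,s)
k=800/360
a=lambda l:[("wrist",((u+.5)/k-.5+200,(v+.5)/k-.5+40),P) for u,v,P in l]
O=a([(540,195,(None,66,6)),(690,210,(None,66,6)),(527,346,(None,22,6)),(690,348,(None,22,6)),(503,482,(None,-22,6)),(570,479,(None,-22,6)),(790,549,(None,-66,6)),(522,180,(-115,None,6)),(510,345,(-115,None,6)),(486,500,(-115,None,6))])
p,r=fit(O,[.618,-.03,0]);print("tray",p,np.degrees(p[2]),r)
zb=(s["tcp_pos"][2]-.0307)*1e3;print("zb",zb)
O=a([(570,284,(105,44,5+zb)),(547,438,(105,0,5+zb)),(170,75,(0,90,16+zb)),(201,127,(None,78.5,5+zb)),(410,148,(None,78.5,5+zb)),(200,75,(7,None,16+zb)),(200,360,(7,None,16+zb))])
q,r=fit(O,[.403,-.03,0.0]);print("rake",q,np.degrees(q[2]),r, "tcp",s["tcp_pos"])
c,sn=np.cos(p[2]),np.sin(p[2]);w=q[:2]-p[:2];print("rake in tray",(c*w[0]+sn*w[1])*1e3,(-sn*w[0]+c*w[1])*1e3,np.degrees(q[2]-p[2]))
E
python3 m4.py
```

```text
tray [ 6.17459874e-01 -3.15643955e-02  2.69144202e-04] 0.015420826846302412 [ 0.6  1.1  0.1  0.  -0.3 -0.7 -0.7 -0.9  0.2  0.6]
zb 20.60780617473757
rake [ 0.40339944 -0.03168776  0.00667151] 0.3822493068274801 [ 0.7  0.1  0.5  0.2 -0.1  0.5  0.9 -2.3 -0.7 -0.4] tcp [ 0.40347085 -0.02976     0.05130781]
rake in tray -214.06045934743767 -0.06575422902610399 0.3668284799811777
```

Request:
step_arm --targets '[[[0,0,0],[0.3,0,0],1.5],[[0,0,0],[0.3,0,0],1.5],[[0,0,0],[0.3,0,0],1.5],[[0,0,0],[0.2,0,0],1.5],[[0,0,0],[0.1,0,0],1.5],[[0,0,0],[0.1,0,0],1.5],[[0,0,0],[0,0,0],1.5],[[0,0,0],[0,0,0],1.5],[[0,0,0],[0,0,0],1.5],[[0,0,0],[0,0,0],1.5]]'

```text
clock: 10.45
tcp_pos: [0.4035, -0.0298, 0.0384]
orientation: [0.501, 0.499, 0.501, -0.499]
wrist_force: [0.1, -0.7, -3.9]
finger_gap: 0.0232
```

Run:
```python
from h import *
s=get_state();A=Rq(s["orientation"])
print(s["clock"],s["tcp_pos"],A.round(4)[:,0],np.degrees(np.arctan2(A[1,1],A[0,1])),s["wrist_force"].round(2),s["ft_torque"].round(3))
im=read_camera("wrist")[:,:,::-1];cv2.imwrite("pics/c_w5.png",cv2.resize(im[40:310,200:560],(800,600),interpolation=cv2.INTER_CUBIC))
```

```text
10.45 [ 0.4034676  -0.02978327  0.03837238] [ 3.e-04 -2.e-04 -1.e+00] 0.2501103860408942 [ 0.06 -0.72 -3.93] [-0.019  0.122  0.021]
```

View pics/c_w5.png

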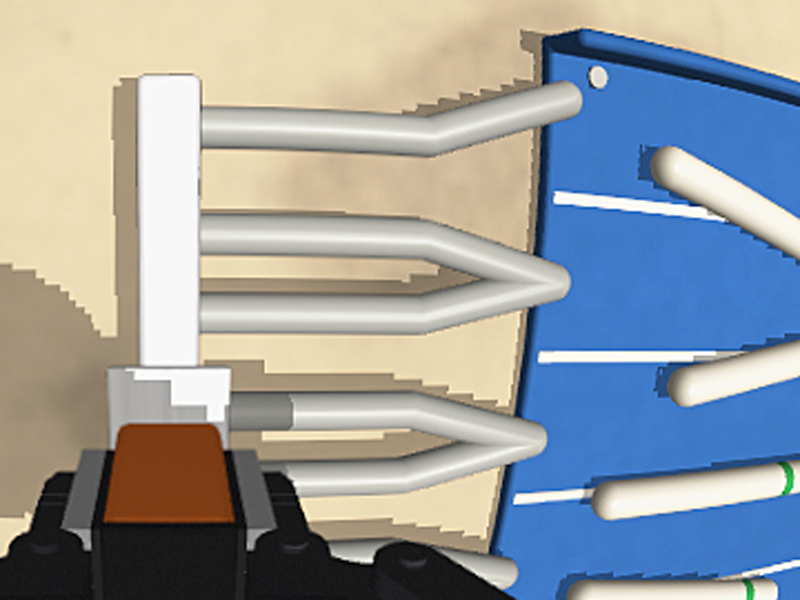

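```bash
sed -e 's/^O=a(\[(540.*/O=a([(557,197,(None,66,6)),(715,216,(None,66,6)),(542,357,(None,22,6)),(715,355,(None,22,6)),(518,499,(None,-22,6)),(590,494,(None,-22,6)),(795,566,(None,-66,6)),(541,180,(-115,None,6)),(530,345,(-115,None,6)),(503,500,(-115,None,6))])/' m4.py > m5.py; python3 m5.py
```

```text
tray [ 0.6166138  -0.03109627 -0.00070127] -0.040179849126008936 [ 0.5  0.3 -0.1  0.9 -0.3 -0.4 -0.9 -1.1  0.6  0.4]
zb 7.656031179460139
rake [ 0.40337959 -0.03170316  0.00666105] 0.3816499200630944 [ 0.7  0.1  0.6  0.2 -0.1  0.5  0.9 -2.3 -0.7 -0.4] tcp [ 0.40344356 -0.029771    0.03835603]
rake in tray -213.23373219748947 -0.7564236412801575 0.4218297691891033
```

Request:
step_arm --targets '[[[0.2,0,0],[0.05,0.2,-0.05],1.5],[[0,0,0],[0.05,0.5,0],1.5],[[0,0,0],[0,0.5,0],1.5],[[0,0,0],[0,0.5,0],1.5],[[0,0,0],[0,0.5,0],1.5],[[0,0,0],[0,0.5,0],1.5],[[0,0,0],[0,0.5,0],1.5],[[0,0,0],[0,0.5,0],1.5],[[0,0,0],[0,0.5,0],1.5],[[0,0,0],[0,0.4,0],1.5]]'

```text
clock: 11.5
tcp_pos: [0.4499, -0.0292, 0.0373]
orientation: [0.5, 0.5, 0.5, -0.5]
wrist_force: [0.1, -0.4, -3.8]
finger_gap: 0.0233
```

```bash
cat > look.py <<'E'
from h import *
import sys
k=sys.argv[1]
s=get_state();A=Rq(s["orientation"])
print(s["clock"],s["tcp_pos"],A.round(4)[:,0],np.degrees(np.arctan2(A[1,1],A[0,1])),s["wrist_force"].round(2),s["ft_torque"].round(3))
im=read_camera("wrist")[:,:,::-1];a=cv2.resize(im[40:310,200:560],(533,400),interpolation=cv2.INTER_CUBIC)
im=read_camera("top")[:,:,::-1];cv2.imwrite(f"pics/top{k}.png",im);b=cv2.resize(im[135:235,265:365],(400,400),interpolation=cv2.INTER_CUBIC)[:,:267+133]
cv2.imwrite(f"pics/l{k}.png",np.hstack([a,b])[:, :]) if 0 else cv2.imwrite(f"pics/l{k}.png",cv2.resize(np.hstack([a,b]),(800,343),interpolation=cv2.INTER_AREA))
im=read_camera("side")[:,:,::-1];cv2.imwrite(f"pics/side{k}.png",cv2.resize(im[190:315,245:390],(696,600),interpolation=cv2.INTER_CUBIC))
E
python3 look.py 6
```

```text
11.5 [ 0.44986373 -0.02922231  0.03728095] [ 1.e-04 -1.e-04 -1.e+00] 0.050968941524010214 [ 0.09 -0.4  -3.81] [-0.001  0.128  0.046]
```

View pics/l6.png

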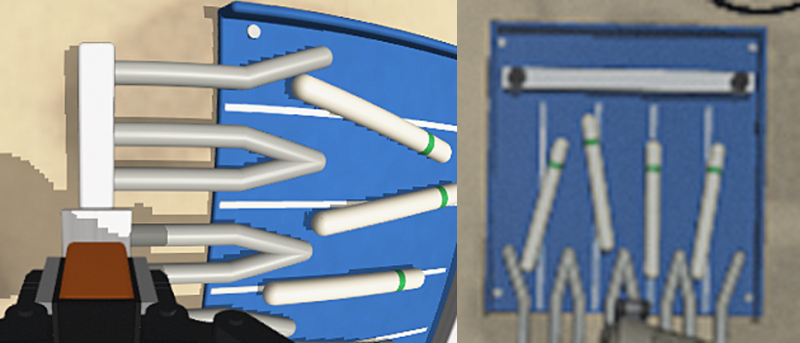

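View pics/side6.png

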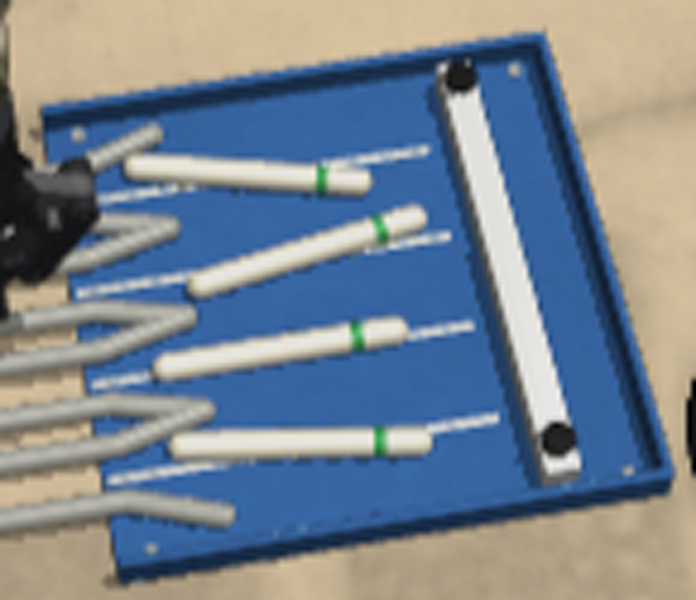

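Request:
step_arm --targets '[[[0,0,0],[0,0.3,0],1.5],[[0,0,0],[0,0.4,0],1.5],[[0,0,0],[0,0.4,0],1.5],[[0,0,0],[0,0.4,0],1.5],[[0,0,0],[0,0.4,0],1.5],[[0,0,0],[0,0.4,0],1.5],[[0,0,0],[0,0.4,0],1.5],[[0,0,0],[0,0.4,0],1.5],[[0,0,0],[0,0.4,0],1.5],[[0,0,0],[0,0.3,0],1.5]]'

```text
clock: 12.65
tcp_pos: [0.4878, -0.0292, 0.0373]
orientation: [0.5, 0.5, 0.5, -0.5]
wrist_force: [-0.4, -0.1, -3.8]
finger_gap: 0.023
```

```bash
python3 look.py 7
```

```text
12.65 [ 0.48778759 -0.02919001  0.03726606] [ 1.e-04 -1.e-04 -1.e+00] 0.053792047085200495 [-0.41 -0.07 -3.76] [-0.005  0.128  0.008]
```

View pics/l7.png

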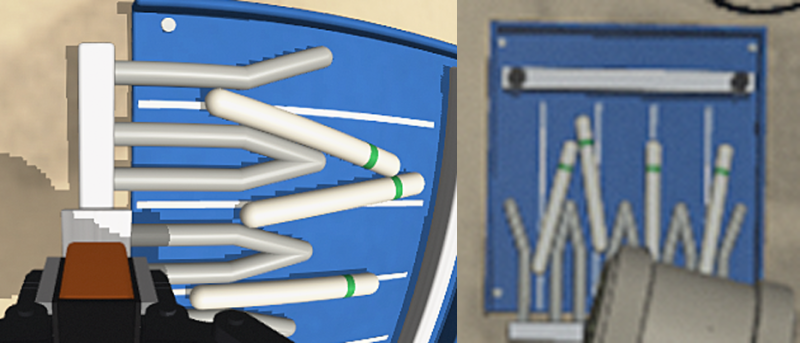

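View pics/side7.png

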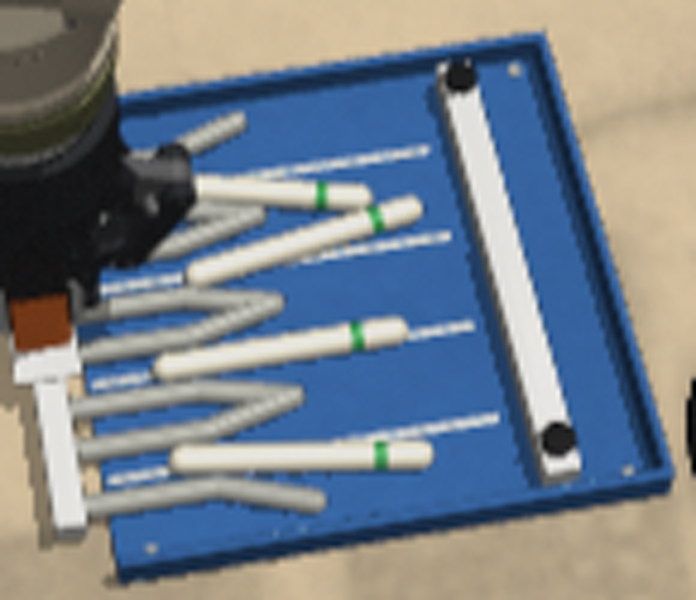

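Request:
step_arm --targets '[[[0,0,0],[0,0.2,0],1.5],[[0,0,0],[0,0.2,0],1.5],[[0,0,0],[0,0.2,0],1.5],[[0,0,0],[0,0.2,0],1.5],[[0,0,0],[0,0.2,0],1.5],[[0,0,0],[0,0.2,0],1.5],[[0,0,0],[0,0.2,0],1.5],[[0,0,0],[0,0.2,0],1.5],[[0,0,0],[0,0.2,0],1.5],[[0,0,0],[0,0.2,0],1.5]]'

```text
clock: 13.8
tcp_pos: [0.5075, -0.0291, 0.0373]
orientation: [0.5, 0.5, 0.5, -0.5]
wrist_force: [-0.3, 0.1, -3.5]
finger_gap: 0.0229
```

```bash
python3 look.py 8
```

```text
13.8 [ 0.50753191 -0.02914978  0.03729404] [ 0.e+00 -1.e-04 -1.e+00] 0.0501986466820241 [-0.26  0.05 -3.45] [-0.047  0.145  0.014]
```

View pics/l8.png

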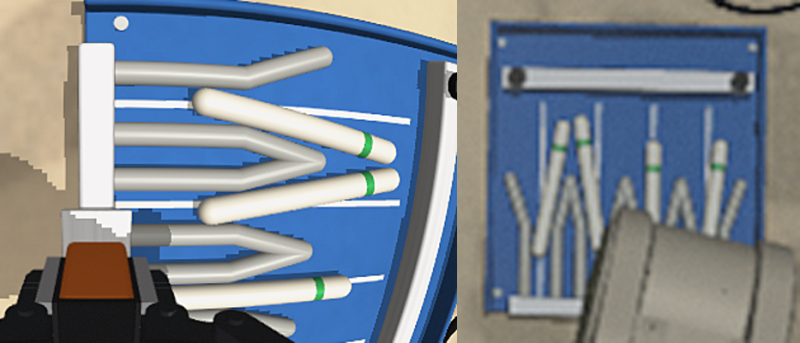

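View pics/side8.png

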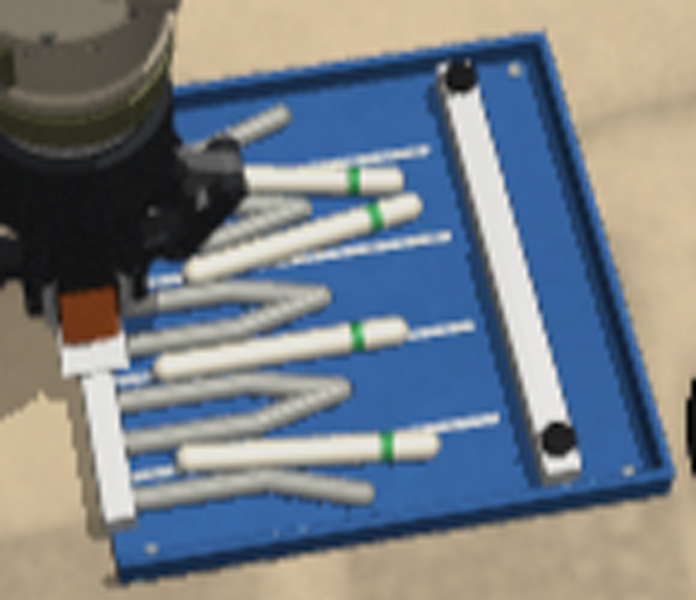

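Request:
step_arm --targets '[[[0,0,0],[0,0.2,0],1.5],[[0,0,0],[0,0.2,0],1.5],[[0,0,0],[0,0.2,0],1.5],[[0,0,0],[0,0.2,0],1.5],[[0,0,0],[0,0.2,0],1.5],[[0,0,0],[0,0.2,0],1.5],[[0,0,0],[0,0.2,0],1.5],[[0,0,0],[0,0.2,0],1.5],[[0,0,0],[0,0.2,0],1.5],[[0,0,0],[0,0.2,0],1.5]]'

```text
clock: 14.95
tcp_pos: [0.5275, -0.0291, 0.0372]
orientation: [0.5, 0.5, 0.5, -0.5]
wrist_force: [0.1, -1.2, -3.6]
finger_gap: 0.023
```

```bash
python3 look.py 9
```

```text
14.95 [ 0.5274579  -0.02912068  0.03724638] [-1.e-04 -1.e-04 -1.e+00] 0.05036746270115523 [ 0.05 -1.2  -3.58] [-0.01   0.188  0.019]
```

View pics/l9.png

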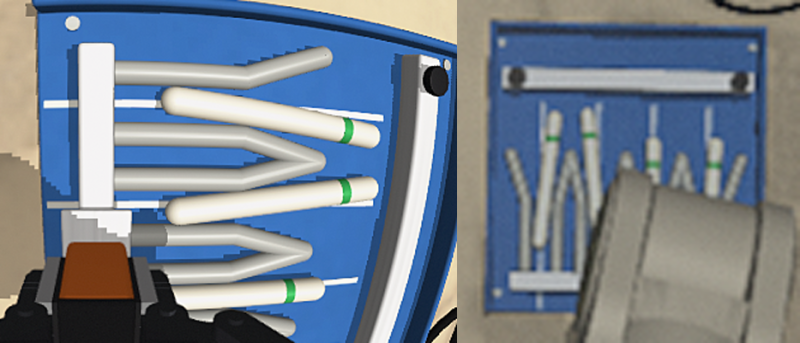

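View pics/side9.png

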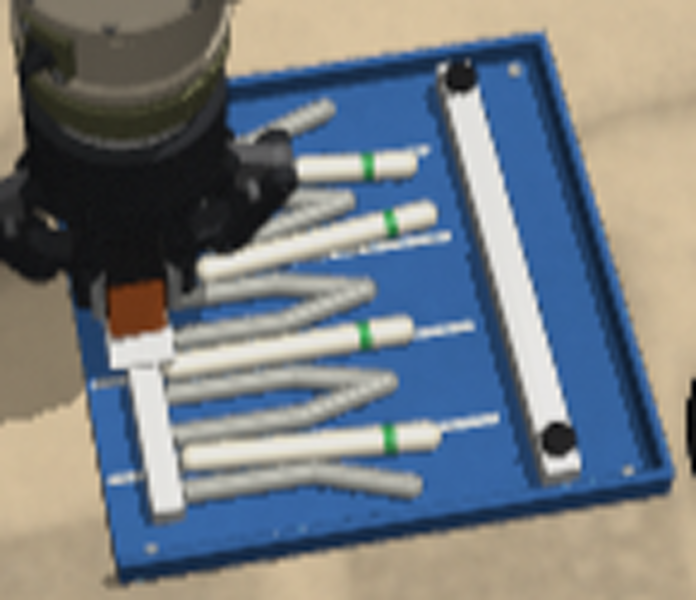

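Request:
step_arm --targets '[[[0,0,0],[0,0.2,0],1.5],[[0,0,0],[0,0.2,0],1.5],[[0,0,0],[0,0.2,0],1.5],[[0,0,0],[0,0.2,0],1.5],[[0,0,0],[0,0.2,0],1.5],[[0,0,0],[0,0.2,0],1.5],[[0,0,0],[0,0.2,0],1.5],[[0,0,0],[0,0.2,0],1.5],[[0,0,0],[0,0.2,0],1.5],[[0,0,0],[0,0.2,0],1.5]]'

```text
clock: 16.1
tcp_pos: [0.5476, -0.0291, 0.0373]
orientation: [0.5, 0.5, 0.5, -0.5]
wrist_force: [-0.3, 1.2, -3.7]
finger_gap: 0.0231
```

```bash
python3 look.py 10
```

```text
16.1 [ 0.54755518 -0.02909263  0.03727537] [ 1.e-04 -1.e-04 -1.e+00] 0.0536962977136124 [-0.26  1.2  -3.75] [ 0.045  0.223 -0.035]
```

View pics/l10.png

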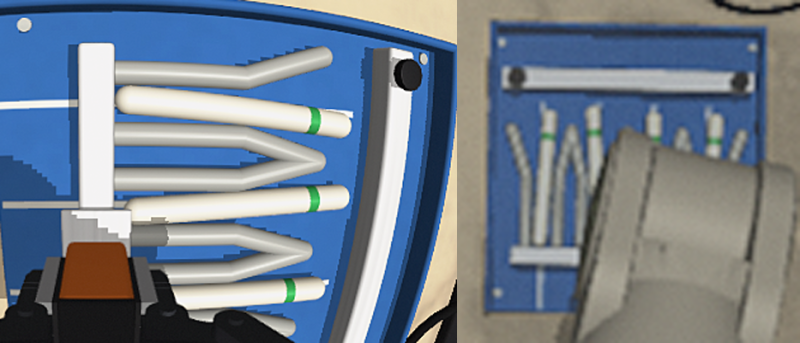

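View pics/side10.png

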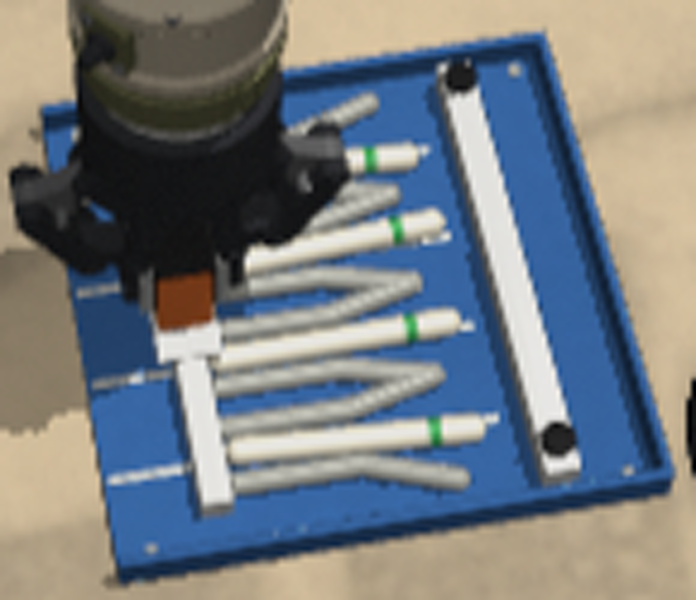

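Request:
step_arm --targets '[[[0,0,0],[0,0.1,0],1.5],[[0,0,0],[0,0.1,0],1.5],[[0,0,0],[0,0.1,0],1.5],[[0,0,0],[0,0.1,0],1.5],[[0,0,0],[0,0.1,0],1.5],[[0,0,0],[0,0.1,0],1.5],[[0,0,0],[0,0.1,0],1.5],[[0,0,0],[0,0.1,0],1.5],[[0,0,0],[0,0,0],1.5],[[0,0,0],[0,0,0],1.5]]'

```text
clock: 17.25
tcp_pos: [0.5556, -0.0291, 0.0373]
orientation: [0.5, 0.5, 0.5, -0.5]
wrist_force: [0.7, -0.0, -3.9]
finger_gap: 0.0232
```

```bash
python3 look.py 11
```

```text
17.25 [ 0.55559089 -0.02911288  0.03730522] [ 4.e-04 -1.e-04 -1.e+00] 0.049622385153895616 [ 0.71 -0.01 -3.93] [0.049 0.085 0.02 ]
```

View pics/side11.png

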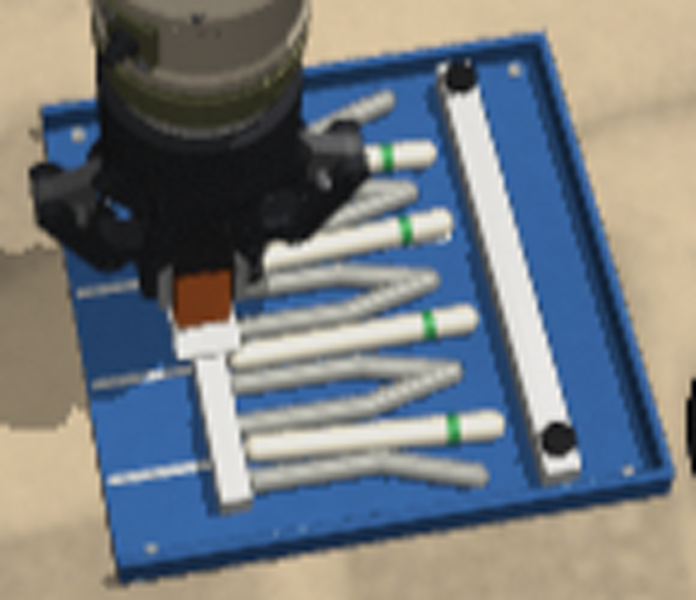

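Request:
step_arm --targets '[[[0,0,0],[0,0.05,0],1.5],[[0,0,0],[0,0.05,0],1.5],[[0,0,0],[0,0.05,0],1.5],[[0,0,0],[0,0.05,0],1.5],[[0,0,0],[0,0.05,0],1.5],[[0,0,0],[0,0.05,0],1.5],[[0,0,0],[0,0.05,0],1.5],[[0,0,0],[0,0.05,0],1.5],[[0,0,0],[0,0,0],1.5],[[0,0,0],[0,0,0],1.5]]'

```text
clock: 18.4
tcp_pos: [0.5595, -0.0291, 0.0373]
orientation: [0.5, 0.5, 0.5, -0.5]
wrist_force: [-0.6, 0.1, -2.6]
finger_gap: 0.0233
```

```bash
python3 look.py 12
```

```text
18.4 [ 0.55947794 -0.02913039  0.03727121] [ 2.e-04 -1.e-04 -1.e+00] 0.0500022744659857 [-0.59  0.06 -2.57] [0.002 0.161 0.008]
```

View pics/side12.png

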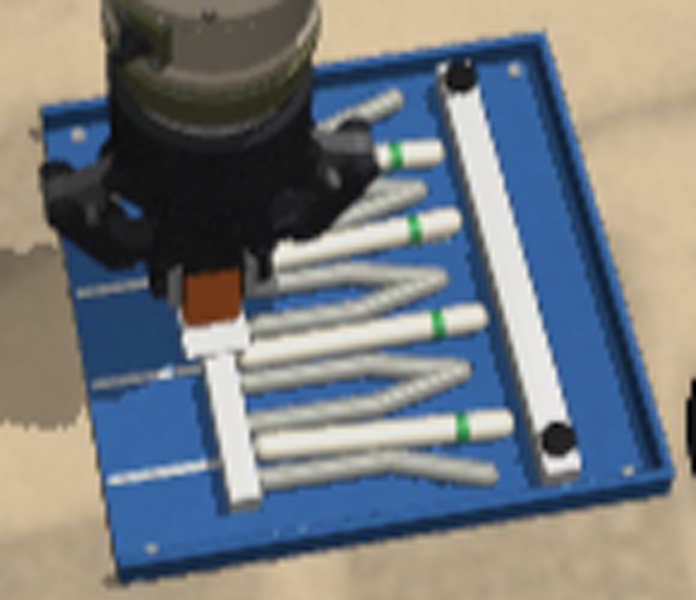

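View pics/l12.png

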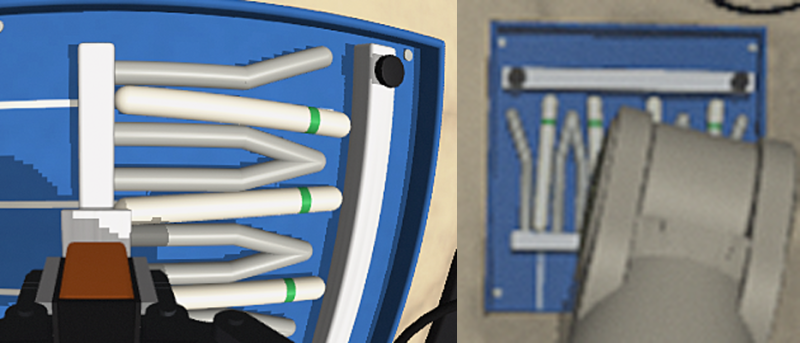

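Request:
step_arm --targets '[[[0,0,0],[0,0.02,0],1.5],[[0,0,0],[0,0.02,0],1.5],[[0,0,0],[0,0.02,0],1.5],[[0,0,0],[0,0.02,0],1.5],[[0,0,0],[0,0.02,0],1.5],[[0,0,0],[0,0.02,0],1.5],[[0,0,0],[0,0.02,0],1.5],[[0,0,0],[0,0.02,0],1.5],[[0,0,0],[0,0,0],1.5],[[0,0,0],[0,0,0],1.5]]'

```text
clock: 19.55
tcp_pos: [0.561, -0.0291, 0.0373]
orientation: [0.5, 0.5, 0.5, -0.5]
wrist_force: [-0.4, -0.4, -3.1]
finger_gap: 0.0229
```

```bash
python3 -c "
from h import *
s=get_state();print(s['tcp_pos'],s['wrist_force'].round(2),s['ft_torque'].round(3),s['tau'].round(2))"
```

```text
[ 0.56101642 -0.02909958  0.03727199] [-0.44 -0.37 -3.1 ] [0.043 0.232 0.002] [ 2.000e-02 -5.138e+01  2.687e+01 -3.800e-01  5.000e-02 -0.000e+00]
```

Request:
step_arm --targets '[[[0,0,0],[0,0.02,0],1.5],[[0,0,0],[0,0.02,0],1.5],[[0,0,0],[0,0.02,0],1.5],[[0,0,0],[0,0.02,0],1.5],[[0,0,0],[0,0.02,0],1.5],[[0,0,0],[0,0,0],1.5],[[0,0,0],[0,0,0],1.5],[[0,0,0],[0,0,0],1.5],[[0,0,0],[0,0,0],1.5],[[0,0,0],[0,0,0],1.5]]'

```text
clock: 20.55
tcp_pos: [0.562, -0.0291, 0.0373]
orientation: [0.5, 0.5, 0.5, -0.5]
wrist_force: [-0.2, 0.0, -4.4]
finger_gap: 0.0231
```

```bash
cat > f.py <<'E'
from h import *
s=get_state();print(s['clock'],s['tcp_pos'],s['wrist_force'].round(2),s['ft_torque'].round(3))
E
python3 look.py 13; python3 f.py
```

```text
20.55 [ 0.56198863 -0.02910331  0.03730132] [ 1.e-04 -1.e-04 -1.e+00] 0.05218877281693769 [-0.21  0.04 -4.42] [-0.019  0.186  0.003]
20.7 [ 0.5620218  -0.0291126   0.03732907] [-1.24  0.63 -2.7 ] [ 0.004  0.196 -0.025]
```

View pics/side13.png

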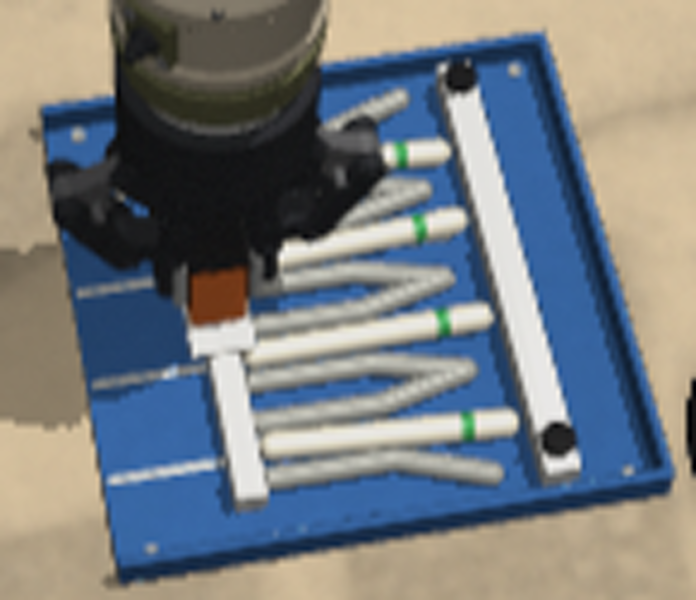

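View pics/l13.png

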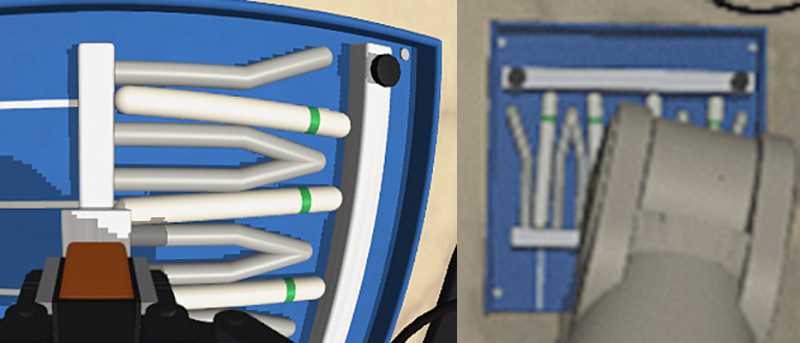

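Request:
step_arm --targets '[[[0,0,0],[0,0.02,0],1.5],[[0,0,0],[0,0.02,0],1.5],[[0,0,0],[0,0.02,0],1.5],[[0,0,0],[0,0.02,0],1.5],[[0,0,0],[0,0.02,0],1.5],[[0,0,0],[0,0,0],1.5],[[0,0,0],[0,0,0],1.5],[[0,0,0],[0,0,0],1.5],[[0,0,0],[0,0,0],1.5],[[0,0,0],[0,0,0],1.5]]'

```text
clock: 21.7
tcp_pos: [0.563, -0.0291, 0.0373]
orientation: [0.5, 0.5, 0.5, -0.5]
wrist_force: [-0.1, 0.5, -3.5]
finger_gap: 0.0233
```

Request:
step_arm --targets '[[[0,0,0],[0,0.02,0],1.5],[[0,0,0],[0,0.02,0],1.5],[[0,0,0],[0,0.02,0],1.5],[[0,0,0],[0,0.02,0],1.5],[[0,0,0],[0,0.02,0],1.5],[[0,0,0],[0,0,0],1.5],[[0,0,0],[0,0,0],1.5],[[0,0,0],[0,0,0],1.5],[[0,0,0],[0,0,0],1.5],[[0,0,0],[0,0,0],1.5]]'

```text
clock: 22.7
tcp_pos: [0.5638, -0.0291, 0.0372]
orientation: [0.5, 0.5, 0.5, -0.5]
wrist_force: [-2.0, -0.4, -2.9]
finger_gap: 0.0232
```

```bash
python3 look.py 14; python3 f.py
```

```text
22.7 [ 0.56380236 -0.02907154  0.03724716] [-3.e-04 -1.e-04 -1.e+00] 0.05277354345945958 [-1.96 -0.43 -2.92] [0.038 0.475 0.038]
22.85 [ 0.5638079  -0.02906532  0.03722863] [-2.28  0.25 -3.41] [0.02  0.557 0.027]
```

View pics/side14.png

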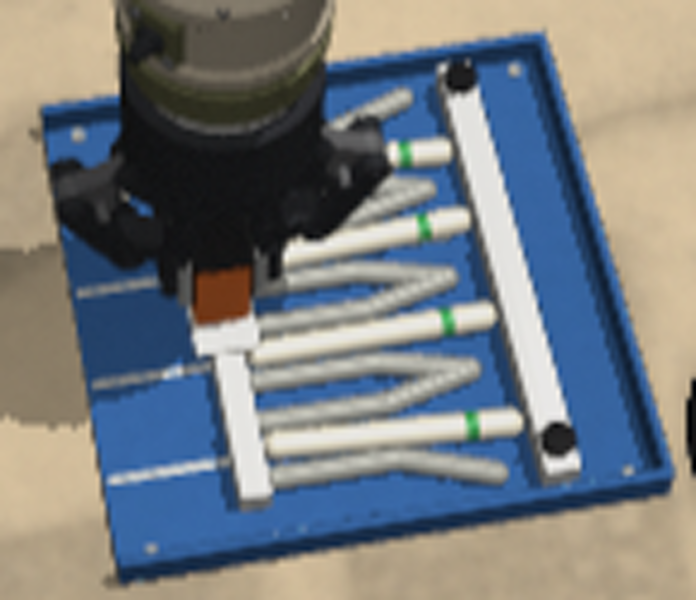

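Request:
step_arm --targets '[[[0,0,0],[0,0.02,0],1.5],[[0,0,0],[0,0.02,0],1.5],[[0,0,0],[0,0,0],1.5],[[0,0,0],[0,0,0],1.5],[[0,0,0],[0,0,0],1.5],[[0,0,0],[0,0,0],1.5],[[0,0,0],[0,0,0],1.5],[[0,0,0],[0,0,0],1.5],[[0,0,0],[0,0,0],1.5],[[0,0,0],[0,0,0],1.5]]'

```text
clock: 23.85
tcp_pos: [0.5641, -0.0291, 0.0372]
orientation: [0.5, 0.5, 0.5, -0.5]
wrist_force: [-4.3, -0.8, -1.3]
finger_gap: 0.0232
```

```bash
python3 f.py;python3 - <<'E'
from h import *
read_camera("side")
s=get_state();print(s['clock'],s['tcp_pos'],s['wrist_force'].round(2),s['ft_torque'].round(3))
im=read_camera("side")[:,:,::-1]
cv2.imwrite("pics/s15.png",cv2.resize(im[210:300,285:375],(600,600),interpolation=cv2.INTER_CUBIC))
im=read_camera("wrist")[:,:,::-1]
cv2.imwrite("pics/w15.png",cv2.resize(im[60:310,400:500],(320,800),interpolation=cv2.INTER_CUBIC)[:600])
E
```

```text
23.85 [ 0.56409183 -0.02907282  0.03720913] [-4.31 -0.8  -1.34] [-0.047  1.201  0.102]
23.9 [ 0.56405024 -0.02906588  0.03717554] [-4.72 -1.46 -2.19] [-0.014  1.253  0.076]
```

View pics/s15.png

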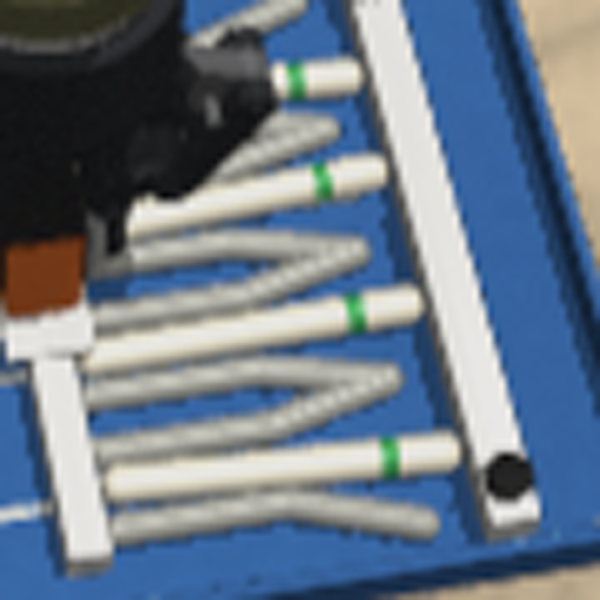

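View pics/w15.png

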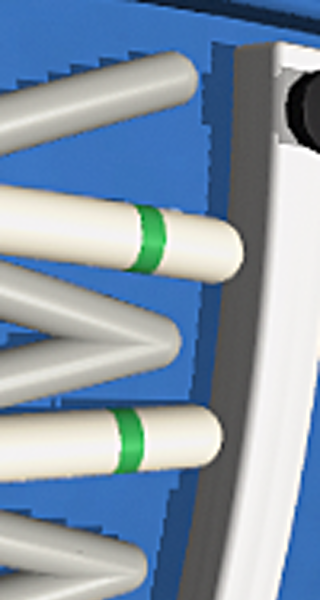

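Request:
step_arm --targets '[[[-0.1,0,0],[0,0,0],1.5],[[-0.1,0,0],[0,0,0],1.5],[[0,0,0],[0,0,0],1.5],[[0,0,0],[0,0,0],1.5],[[0,0,0],[0,0,0],1.5],[[0,0,0],[0,0,0],1.5],[[0,0,0],[0,0,0],1.5],[[0,0,0],[0,0,0],1.5],[[0,0,0],[0,0,0],1.5],[[0,0,0],[0,0,0],1.5]]'

```text
clock: 25.0
tcp_pos: [0.5642, -0.0291, 0.0372]
orientation: [0.501, 0.499, 0.501, -0.499]
wrist_force: [-4.9, -0.6, -1.0]
finger_gap: 0.0231
```

Run:
```python
from h import *
F=[]
for i in range(8):
    s=get_state();F.append(np.r_[s['wrist_force'],s['ft_torque']]);read_camera("side")
print(s['clock'],s['tcp_pos'],np.mean(F,0).round(3),np.std(F,0).round(3))
```

```text
25.35 [ 0.56416291 -0.02913565  0.03719657] [-4.585 -0.205 -1.85  -0.035  1.254  0.016] [0.319 0.559 0.531 0.028 0.016 0.03 ]
```

Request:
step_arm --targets '[[[0,0,0],[0,0,0],1.5],[[0,0,0],[0,0,0],1.5],[[0,0,0],[0,-0.02,0],1.5],[[0,0,0],[0,-0.02,0],1.5],[[0,0,0],[0,-0.02,0],1.5],[[0,0,0],[0,-0.02,0],1.5],[[0,0,0],[0,-0.02,0],1.5],[[0,0,0],[0,0,0],1.5],[[0,0,0],[0,0,0],1.5],[[0,0,0],[0,0,0],1.5]]'

```text
clock: 26.4
tcp_pos: [0.5639, -0.0291, 0.0374]
orientation: [0.501, 0.499, 0.501, -0.499]
wrist_force: [-1.8, 0.5, -4.2]
finger_gap: 0.0231
```

```bash
python3 f.py; python3 look.py 16
```

```text
26.4 [ 0.56388105 -0.02914897  0.03744158] [-1.81  0.48 -4.19] [-0.025  0.379  0.041]
26.4 [ 0.56388105 -0.02914897  0.03744158] [ 1.e-03 -2.e-04 -1.e+00] 0.25298338277067617 [-1.81  0.48 -4.19] [-0.025  0.379  0.041]
```

View pics/l16.png

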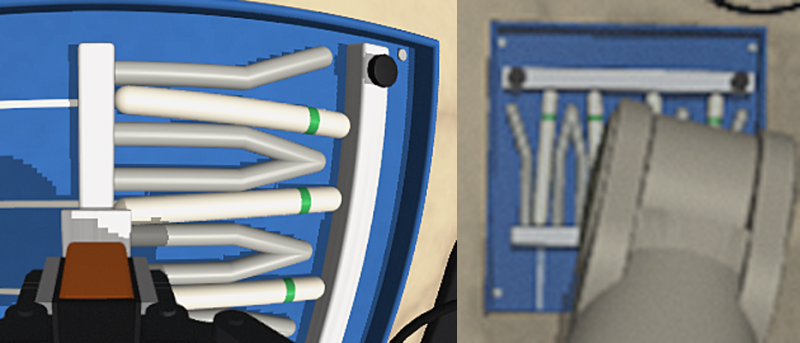

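Request:
step_arm --targets '[[[0,0,0],[0,-0.02,0],1.5],[[0,0,0],[0,-0.02,0],1.5],[[0,0,0],[0,-0.02,0],1.5],[[0,0,0],[0,0,0],1.5],[[0,0,0],[-0.1,0,0],1.5],[[0,0,0],[-0.2,0,0],1.5],[[0,0,0],[-0.3,0,0],1.5],[[0,0,0],[-0.4,0,0],1.5],[[0,0,0],[-0.5,0,0],1.5],[[0,0,0],[-0.5,0,0],1.5]]'

```text
clock: 27.55
tcp_pos: [0.5629, -0.0291, 0.0579]
orientation: [0.501, 0.499, 0.501, -0.499]
wrist_force: [-0.6, -0.3, -4.4]
finger_gap: 0.0233
```

Request:
step_arm --targets '[[[0,0,0],[-0.5,0,0],1.5],[[0,0,0],[-0.6,0,0],1.5],[[0,0,0],[-0.8,0,0],1.5],[[0,0,0],[-0.9,0,0],1.5],[[0,0,0],[-1.0,0,0],1.5],[[0,0,0],[-1.0,0,0],1.5],[[0,0,0],[-1.0,0,0],1.5],[[0,0,0],[-1.0,0,0],1.5],[[0,0,0],[-0.7,0,0],1.5],[[0,0,0],[-0.4,0,0],1.5]]'

```text
clock: 28.55
tcp_pos: [0.5631, -0.0292, 0.1373]
orientation: [0.501, 0.499, 0.501, -0.499]
wrist_force: [0.6, 0.7, -3.9]
finger_gap: 0.0232
```

```bash
python3 look.py 17
```

```text
28.55 [ 0.56314019 -0.02916697  0.13728023] [ 1.1e-03 -3.0e-04 -1.0e+00] 0.25283189987136057 [ 0.58  0.71 -3.85] [0.045 0.021 0.023]
```

View pics/side17.png

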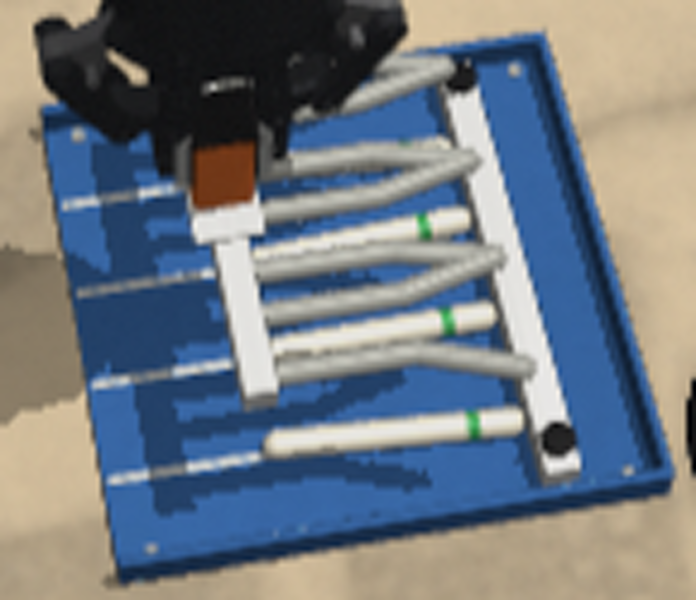

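View pics/l17.png

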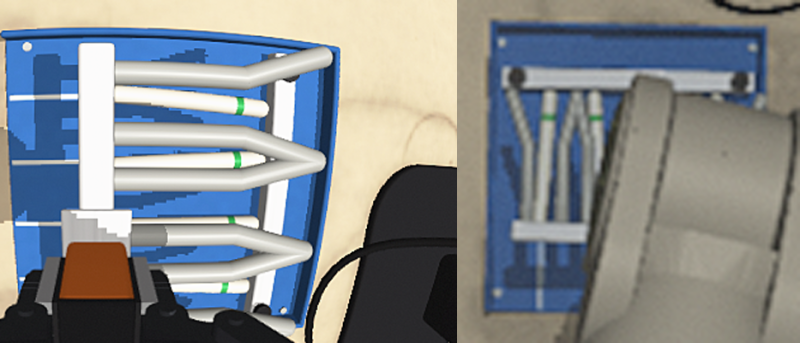

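Run:
```python
from plan import *
s=get_state();A=Rq(s["orientation"])
P,C=plan(.4267,.277,.12,72.7,n=20,grip=1.5,pos=[.405,-.0295,.137],A=A,dec=1)
print(P,np.degrees(np.arctan2(C[1,1],C[0,1])))
```

```text
rotvec [-7.245e+01  1.000e-02 -1.000e-02] dist 0.3077
[[[-3.6, 0.0, -0.0], [0.1, 0.1, -1.5], 1.5], [[-3.6, 0.0, -0.0], [0.1, 0.2, -1.6], 1.5], [[-3.6, 0.0, -0.0], [0.1, 0.3, -1.5], 1.5], [[-3.6, 0.0, -0.0], [0.0, 0.4, -1.4], 1.5], [[-3.6, 0.0, -0.0], [0.1, 0.5, -1.5], 1.5], [[-3.6, 0.0, -0.0], [0.1, 0.6, -1.4], 1.5], [[-3.6, 0.0, -0.0], [0.1, 0.7, -1.4], 1.5], [[-3.6, 0.0, -0.0], [0.1, 0.7, -1.3], 1.5], [[-3.6, 0.0, -0.0], [0.1, 0.9, -1.3], 1.5], [[-3.6, 0.0, -0.0], [0.0, 0.9, -1.2], 1.5], [[-3.6, 0.0, -0.0], [0.1, 1.0, -1.2], 1.5], [[-3.6, 0.0, -0.0], [0.1, 1.1, -1.1], 1.5], [[-3.6, 0.0, -0.0], [0.1, 1.1, -1.1], 1.5], [[-3.6, 0.0, -0.0], [0.1, 1.2, -0.9], 1.5], [[-3.6, 0.0, -0.0], [0.1, 1.2, -0.9], 1.5], [[-3.6, 0.0, -0.0], [0.1, 1.4, -0.8], 1.5], [[-3.6, 0.0, -0.0], [0.0, 1.3, -0.8], 1.5], [[-3.6, 0.0, -0.0], [0.1, 1.4, -0.6], 1.5], [[-3.6, 0.0, -0.0], [0.1, 1.4, -0.5], 1.5], [[-3.6, 0.0, -0.0], [0.1, 1.5, -0.5], 1.5]]
[0.42660042 0.27695812 0.1199762 ] 72.25392096424227
```

Request:
step_arm --targets '[[[0,0,0],[0,-0.8,0],1.5],[[0,0,0],[0,-1.5,0],1.5],[[0,0,0],[0,-1.9,0],1.5],[[0,0,0],[0,-1.9,0],1.5],[[0,0,0],[0,-1.9,0],1.5],[[0,0,0],[0,-1.9,0],1.5],[[0,0,0],[0,-1.9,0],1.5],[[0,0,0],[0,-1.8,0],1.5],[[0,0,0],[0,-1.4,0],1.5],[[0,0,0],[0,-0.8,0],1.5]]'

```text
clock: 29.7
tcp_pos: [0.4029, -0.0295, 0.1359]
orientation: [0.501, 0.499, 0.501, -0.499]
wrist_force: [0.6, -0.2, -4.5]
finger_gap: 0.0232
```

Request:
step_arm --targets '[[[-2.0,0,0],[0.1,0.1,-1.0],1.5],[[-3.6,0,0],[0.1,0.2,-1.6],1.5],[[-3.6,0,0],[0.1,0.3,-1.6],1.5],[[-3.6,0,0],[0,0.4,-1.5],1.5],[[-3.6,0,0],[0.1,0.5,-1.5],1.5],[[-3.6,0,0],[0.1,0.6,-1.4],1.5],[[-3.6,0,0],[0.1,0.7,-1.4],1.5],[[-3.6,0,0],[0.1,0.7,-1.3],1.5],[[-3.6,0,0],[0.1,0.9,-1.3],1.5],[[-3.6,0,0],[0,0.9,-1.2],1.5]]'

```text
clock: 30.7
tcp_pos: [0.4202, 0.1211, 0.1281]
orientation: [0.627, 0.327, 0.627, -0.327]
wrist_force: [0.7, 0.0, -3.9]
finger_gap: 0.0233
```

Request:
step_arm --targets '[[[-3.6,0,0],[0.1,1.0,-1.2],1.5],[[-3.6,0,0],[0.1,1.1,-1.1],1.5],[[-3.6,0,0],[0.1,1.1,-1.1],1.5],[[-3.6,0,0],[0.1,1.2,-0.9],1.5],[[-3.6,0,0],[0.1,1.2,-0.9],1.5],[[-3.6,0,0],[0.1,1.4,-0.8],1.5],[[-3.6,0,0],[0,1.3,-0.8],1.5],[[-3.6,0,0],[0.1,1.4,-0.6],1.5],[[-3.6,0,0],[0.1,1.2,-0.5],1.5],[[-2.0,0,0],[0,0.8,-0.3],1.5]]'

```text
clock: 31.7
tcp_pos: [0.4328, 0.2656, 0.1199]
orientation: [0.696, 0.127, 0.696, -0.127]
wrist_force: [0.9, -0.2, -4.2]
finger_gap: 0.0234
```

```bash
python3 look.py 18; python3 f.py
```

```text
31.7 [0.43280881 0.26559694 0.11989424] [ 2.e-04  4.e-04 -1.e+00] 69.26989964811905 [ 0.86 -0.23 -4.19] [-0.03   0.041 -0.016]
31.85 [0.43248299 0.26453491 0.12003983] [ 0.13 -0.33 -3.59] [-0.082  0.094  0.025]
```

View pics/top18.png

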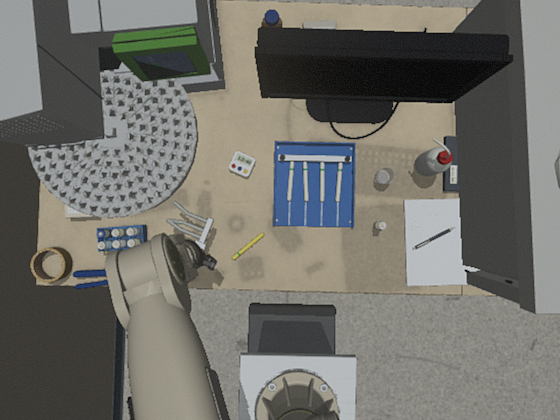

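View pics/side18.png

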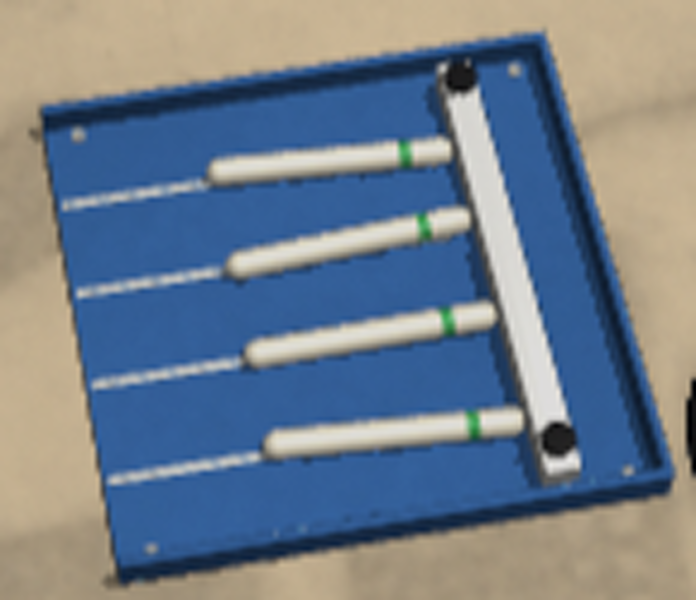

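Request:
step_arm --targets '[[[-1.0,0,0],[0.5,0.4,-0.1],1.5],[[-1.0,0,0],[1.0,0.4,-0.1],1.5],[[0,0,0],[1.3,0.2,0],1.5],[[0,0,0],[1.4,0,0],1.5],[[0,0,0],[1.4,0,0],1.5],[[0,0,0],[1.2,0,0],1.5],[[0,0,0],[0.8,0,0],1.5],[[0,0,0],[0.5,0,0],1.5],[[0,0,0],[0.3,0,0],1.5],[[0,0,0],[0.2,0,0],1.5]]'

```text
clock: 32.85
tcp_pos: [0.4343, 0.2741, 0.0343]
orientation: [0.698, 0.116, 0.697, -0.116]
wrist_force: [0.3, -0.6, -3.4]
finger_gap: 0.0231
```

```bash
python3 f.py
```

```text
32.85 [0.43431095 0.27410209 0.03426614] [ 0.28 -0.58 -3.41] [-0.104  0.048 -0.029]
```

Still about 3 mm above the bench; lower it gently until contact.

Request:
step_arm --targets '[[[0,0,0],[0.1,0,0],1.5],[[0,0,0],[0.05,0,0],1.5],[[0,0,0],[0.05,0,0],1.5],[[0,0,0],[0.05,0,0],1.5],[[0,0,0],[0.05,0,0],1.5],[[0,0,0],[0.03,0,0],1.5],[[0,0,0],[0,0,0],1.5],[[0,0,0],[0,0,0],1.5],[[0,0,0],[0,0,0],1.5],[[0,0,0],[0,0,0],1.5]]'

```text
clock: 33.85
tcp_pos: [0.4341, 0.274, 0.031]
orientation: [0.697, 0.116, 0.697, -0.116]
wrist_force: [-0.7, 0.4, -4.0]
finger_gap: 0.0229
```

```bash
python3 f.py; python3 f.py
```

```text
33.85 [0.43406647 0.27401876 0.03096261] [-0.67  0.45 -4.01] [-0.116 -0.002 -0.004]
33.85 [0.43406647 0.27401876 0.03096261] [-0.67  0.45 -4.01] [-0.116 -0.002 -0.004]
```

Request:
step_arm --targets '[[[0,0,0],[0.03,0,0],1.5],[[0,0,0],[0.03,0,0],1.5],[[0,0,0],[0.02,0,0],1.5],[[0,0,0],[0,0,0],1.5],[[0,0,0],[0,0,0],1.5],[[0,0,0],[0,0,0],1.5],[[0,0,0],[0,0,0],1.5],[[0,0,0],[0,0,0],1.5],[[0,0,0],[0,0,0],1.5],[[0,0,0],[0,0,0],1.5]]'

```text
clock: 34.85
tcp_pos: [0.4341, 0.2741, 0.0307]
orientation: [0.698, 0.116, 0.697, -0.116]
wrist_force: [-2.6, -1.1, 5.3]
finger_gap: 0.0232
```

```bash
python3 f.py
```

```text
34.85 [0.43412284 0.27405708 0.03067304] [-2.57 -1.14  5.26] [-0.308  0.535  0.016]
```

Request:
step_arm --targets '[[[0,0,0],[-0.04,0,0],1.5],[[0,0,0],[0,0,0],2.6],[[0,0,0],[0,0,0],3.5],[[0,0,0],[0,0,0],5],[[0,0,0],[0,0,0],7],[[0,0,0],[0,0,0],8.5],[[0,0,0],[0,0,0],8.5],[[0,0,0],[0,0,0],8.5],[[0,0,0],[0,0,0],8.5],[[0,0,0],[0,0,0],8.5]]'

```text
clock: 35.85
tcp_pos: [0.434, 0.274, 0.0306]
orientation: [0.697, 0.116, 0.697, -0.116]
wrist_force: [0.4, -0.4, 0.2]
finger_gap: 0.0851
```

Request:
step_arm --targets '[[[0,0,0],[-0.5,0,0],8.5],[[0,0,0],[-1,0,0],8.5],[[0,0,0],[-1.5,0,0],8.5],[[0,0,0],[-2,0,0],8.5],[[0,0,0],[-2,0,0],8.5],[[0,0,0],[-2,0,0],8.5],[[0,0,0],[-2,0,0],8.5],[[0,0,0],[-2,0,0],8.5],[[0,0,0],[-1.5,0,0],8.5],[[0,0,0],[-0.5,0,0],8.5]]'

```text
clock: 36.85
tcp_pos: [0.4351, 0.2745, 0.1832]
orientation: [0.699, 0.117, 0.696, -0.116]
wrist_force: [0.4, 0.4, -0.5]
finger_gap: 0.0846
```

```bash
python3 look.py 19
python3 - <<'E'
from h import *
im=read_camera("wrist");cv2.imwrite("pics/w19.png",im[:,:,::-1])
E
```

```text
36.85 [0.43507299 0.27452669 0.18323251] [ 0.0037  0.0015 -1.    ] 71.05546199811337 [ 0.43  0.42 -0.45] [ 0.024 -0.033 -0.015]
```

View pics/w19.png

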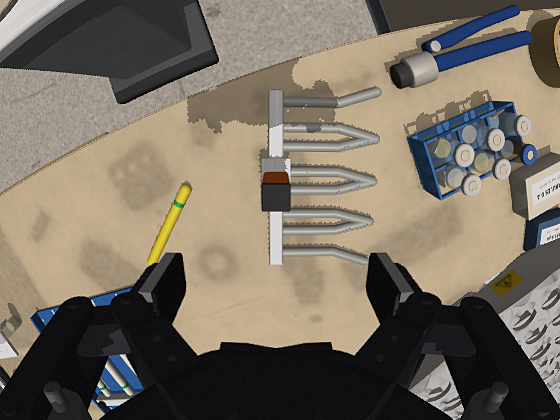

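View pics/l19.png

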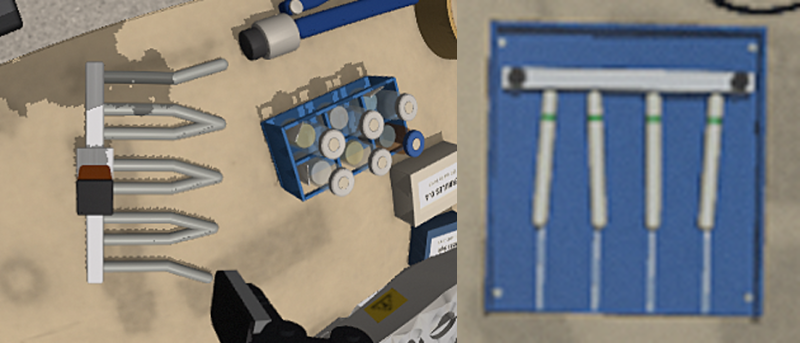

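View pics/top19.png

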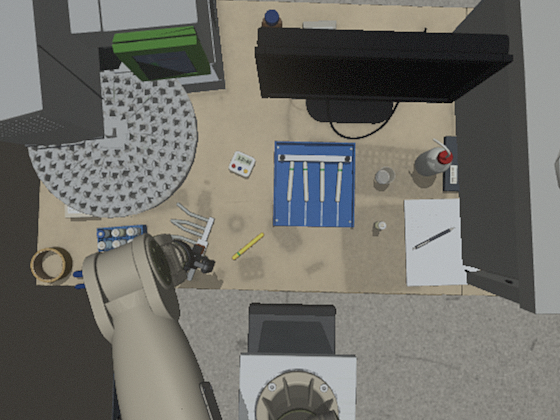

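Run:
```python
from h import *
im=cv2.imread("pics/top19.png")[135:235,265:365]
cv2.imwrite("pics/c19.png",cv2.resize(im,(600,600),interpolation=cv2.INTER_CUBIC))
```

```text
(no output)
```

View pics/c19.png

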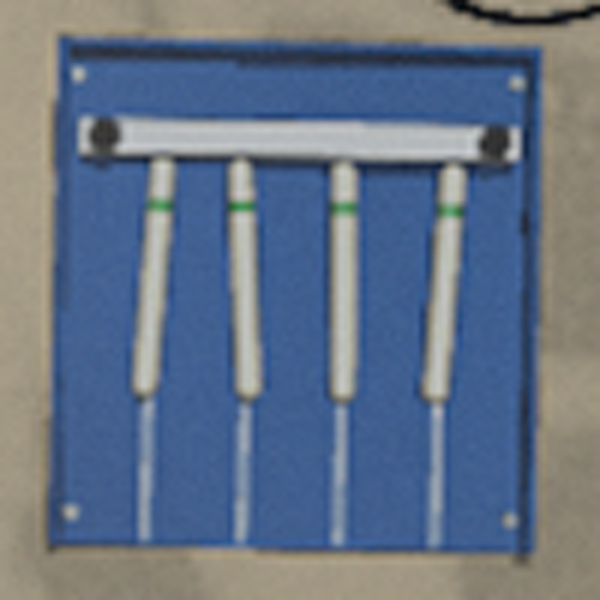

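View pics/side19.png

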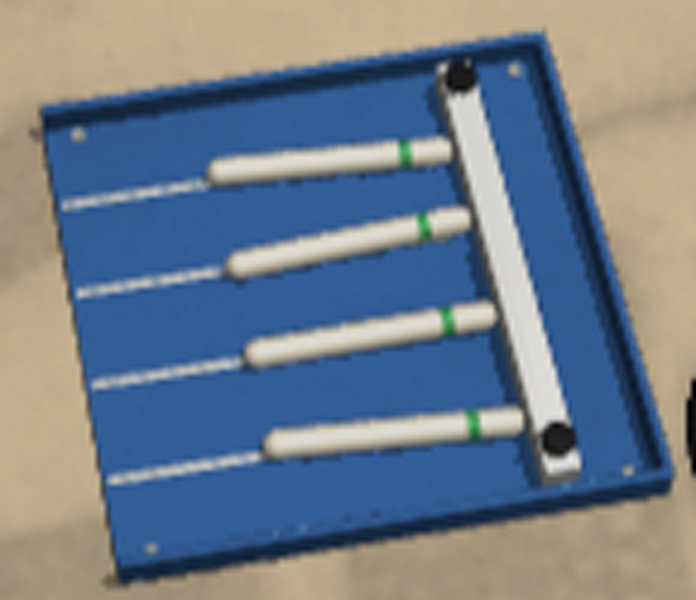

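Run:
```python
from fit import *
def lines(n,f,x0,y0,L,rods):
    # L: per row two line px points; rods: near, far px
    for i,(l,r) in enumerate(zip(L,rods)):
        g=lambda u,v:((u+.5)/f-.5+x0,(v+.5)/f-.5+y0)
        a,b=[onz(n,g(*q),.006)[:2] for q in l];p,q=[onz(n,g(*t),.012)[:2] for t in r]
        d=(b-a)/np.linalg.norm(b-a);nn=np.array([-d[1],d[0]])
        e=(q-p)/np.linalg.norm(q-p)
        print(n,i+1,"len",round(np.linalg.norm(q-p)*1e3,1),"off near/mid/far",(nn@(p-a)*1e3).round(1),(nn@((p+q)/2-a)*1e3).round(1),(nn@(q-a)*1e3).round(1),"deg",np.degrees(np.arcsin(nn@e)).round(2))
# line upper points from first picture (same fixed camera)
lines("top",6,265,135,[[(145,530),(150,190)],[(241,530),(248,190)],[(338,530),(344,190)],[(434,530),(439,190)]],
 [[(145,398),(163,160)],[(249,398),(239,161)],[(343,400),(344,163)],[(434,400),(453,165)]])
lines("side",4.8,245,190,[[(70,205),(425,151)],[(82,293),(448,237)],[(97,384),(470,326)],[(112,480),(495,419)]],
 [[(208,174),(452,150)],[(227,267),(470,218)],[(245,356),(496,315)],[(264,446),(523,420)]])
```

```text
top 1 len 108.5 off near/mid/far 1.0 -2.3 -5.6 deg -3.48
top 2 len 107.8 off near/mid/far -2.1 1.3 4.7 deg 3.59
top 3 len 107.8 off near/mid/far -0.7 -0.0 0.7 deg 0.77
top 4 len 107.3 off near/mid/far 1.6 -2.0 -5.5 deg -3.78
side 1 len 108.6 off near/mid/far 1.6 -1.6 -4.9 deg -3.45
side 2 len 108.6 off near/mid/far -1.3 1.6 4.5 deg 3.02
side 3 len 108.7 off near/mid/far -0.5 -0.1 0.4 deg 0.49
side 4 len 108.4 off near/mid/far 1.8 -1.6 -4.9 deg -3.55
```

```bash
python3 -c "
from workcell import *
print(hand_in()); print(get_state()['clock'])"
```

```text
the job is handed in; nothing more can be done
None
the job is handed in; nothing more can be done
```

I combed all four rods into their rows and pressed them against the stop. I then set the rake down flat near where it started and handed the job in at about 37 s of the 72 s allowed.

**Pressing:** I gripped the rake by its orange post and slid it in from the tray's open side. I then felt for the stop in 0.2 mm steps. The final press was about 4.5 N, and after a 0.2° yaw correction the twisting moment was close to zero, so the load was shared evenly across the rods. I eased off before lifting straight up.

**Last checks:**
- **Against the stop:** In the top and side pictures all four far ends are in line and at the stop. Lifting the rake off did not visibly move them.
- **Over the lines:** Each rod's mid-length is within about 2 mm of its line in both cameras.
- **Not perfectly parallel:** Rod 3 is within 1° of its line, but rods 1, 2 and 4 are still about 3 to 3.8° askew, putting their far ends about 5 mm off the line. That is about the play the 15 mm slots leave. I did not make a second pass because of the time and the risk to the brittle rods.
- **Surroundings:** The rake lies flat on the bench, clear of the tray, and the gripper is open well above it, touching nothing. The beaker, vial, timer and yellow look-alike appear unmoved.

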